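# Unpile the enlarger kit onto its places

## Task

Get the darkroom bench ready for printing: take the pile apart and set the focusing magnifier upright on the cross in the middle of the easel's white sheet, the red filter flat in the middle of the white stand with the red ring, the silver film tin flat in the middle of the green mat, and the yellow slide box lying flat between the yellow end stops of the grey cradle, lengthwise. Do not drop anything, and leave the amber jar and the black timer where they are.

Things in the scene. Friction and masses are not known exactly. Their poses are not given: they have to be found in the camera images.
- magnifier_mid (a point): Focusing magnifier, top of the pile, 85 mm tall: dark round foot (36 mm diameter, 8 mm thick), grey post 16 x 16 mm from the foot up to 62 mm, and above it a slanted black eyepiece (16 mm thick) leaning up to 20 mm towards its own -x. Hold the post, fingers closing along its own y. Point: post axis, 40 mm above the underside; z up, x and y square to the post. Yaw when set down is free. 0.18 kg.
- filter_mid (a point): Red filter, second from the top, under the magnifier: a solid red disc 48 mm in diameter and 16 mm thick with a darker red glass face. The point is its centre (8 mm above its underside); z is up. About 0.05 kg.
- film_tin_mid (a point): Silver round film tin, third from the top, under the filter: closed, 60 mm in diameter, 26 mm high. The point is its centre (13 mm above its underside); z is up. About 0.08 kg.
- slide_box_mid (a point): Yellow closed slide box, the bottom piece of the pile, standing on the bench: 110 mm long (own x), 64 mm wide (own y), 36 mm high. The point is its centre (18 mm above its underside). Grasp it across its 64 mm width. Either way round is right. About 0.25 kg.
- easel_mark (a point): Place of the magnifier: the black cross in the middle of a small enlarging easel (fixed wooden board 120 x 140 mm with a white sheet and dark metal margins). The point is the cross, on the board's top face 12 mm above the bench.
- stand_top (a point): Place of the red filter: centre of the top of a fixed white round stand, 80 mm in diameter, 14 mm high, with a red ring round the edge of its flat top. The point is on the top face, 14 mm above the bench.
- mat_top (a point): Place of the film tin: centre of the top of a fixed green square mat 96 x 96 mm, 5 mm thick, with a thin white circle of 68 mm diameter drawn on it. The point is on the top face, 5 mm above the bench.
- cradle_floor (a point): Place of the slide box: fixed grey cradle, a plate 150 mm (own x) by 76 mm (own y), 8 mm thick, with a yellow stop across each end, 10 mm thick and rising 10 mm above the plate, 130 mm clear between them; the long sides are open. Point: centre of the plate's upper face, 8 mm above the bench. The box lies with its x along the cradle's x.
- jar_mid (a point): Bystander: loose amber jar with a black cap, 48 mm in diameter, 75 mm high. The point is its centre, 37.5 mm above the bench. Leave it alone.
- timer_mid (a point): Bystander: loose black darkroom timer box 70 (x) x 100 (y) x 55 mm with a white dial on top, off to the robot's right. The point is its centre, 27.5 mm above the bench. Leave it alone.
There are look-alikes about, which are no part of the job. What is shaped like the part that bears magnifier_mid but blue or purple is not meant.

How it is judged:
By the outcome, as a careful person would: the job done as asked, in the order asked, and still so for the second after the job is handed in, with the robot touching nothing.
It also fails if it takes over 128 s, if anything falls off the work surface, if the arm or the gripper's body presses on something with over 40 N, if the wrist force passes 120 N, or if a joint passes its speed limit or range.

## Robot

A 7-joint arm with a two-finger parallel gripper is mounted at the origin on the work surface. World frame = base frame: x ahead of the robot, y to its left, z up, the work surface at z = 0. Lengths are in m, angles in rad, forces in N, time in s.
With the tool pointing down it reaches from about 0.425 to 1.025 m from the base axis. Payload 3.6 kg.
Tool frame: the origin (TCP) lies on the front face of the gripper's body, between the roots of the fingers; the fingertips stand 73 mm ahead of it and the grasp point (between the pads) lies 54 mm ahead of it; x points along the fingers, y is the direction in which the jaws open and shut, and the axes are right-handed (so a half turn about x gives the same grasp; the last joint's range is limited). The gripper opens to 85 mm and grips with 20 to 120 N. Pads are 22 mm wide; open, the fingers measure 114 mm over their backs; the gripper's body (76 mm by 85 mm) begins 54 mm behind the grasp point. The pads swing forward as they close: fully open they stand 13 mm farther back than shut.
Start: joints at [1.23, 0.591, 0.048, 1.609, -0.033, 0.943, -0.034], TCP at [0.177, -0.703, 0.304] pointing down, gripper open.
Joint ranges: [-2.69, 2.69], [-0.47, 2.24], [-1.27, 1.36], [0.19, 2.51], [-1.53, 4.68], [0.08, 2.07], [-3.09, 3.09]. Speed limits (rad/s): [2.57, 2.57, 3.14, 3.14, 3.14, 3.14, 3.14].

## Interface

Orientations are given as a unit quaternion [x, y, z, w].
In Python, from bench import bot gives the robot as it stands.
- The arm moves only by the shell command python3 -m inch 'ROWS' [FORCE]. ROWS is JSON, one flat list of numbers, 7 for each row, row after row: the shift along the tool's x, y, z in m, then the turn, a rotation vector about the tool's x, y, z in degrees, then the closure, from 0 (fully open) to 1 (shut). A call has exactly 8 rows; each row shifts and turns the commanded pose from where the row before left it, along the tool's axes as they then stand; what a row does not reach is not made up. A row lasts 1/10 s, in which the tool goes at most 50 mm and 8.59 degrees, less where a joint would pass 70% of its speed; a pose out of reach is approached as far as the arm can. A call is refused whole if a number of a shift passes 0.05 or a number of a turn 8.59, either way. A call with a gripper value outside its range is refused whole. The fingers move at their own pace and stop on an object; FORCE is the grip in N (left out, the last holds). Time passes only in rows, so rows that do not move let the fingers close, or fill a call up. It gives the time, the measured TCP pose, the force and the opening at its end, in the units of the state.
- bot.get_obs(): the state, without advancing time (a new reading comes with each control period).
- bot.grab_frame(name): name is "scene" or "top" or "wrist"; returns the picture (400x640x3 uint8, blue, green, red); there is no depth.
- bot.camera_params(name): a dict with "K" (3x3 intrinsics, pixels), "extrinsics" (4x4, takes a point from world to camera coordinates); the wrist camera has in their place "mount" (4x4, takes a point from camera to tool coordinates, whose origin is the TCP and whose axes are the tool frame's). Camera axes: x right, y up, looking along -z (the intrinsics and any distortion apply to the point x, -y, -z); pixel columns grow to the right and rows downward; lengths in m; the calibration is good to about 2 mm. A picture is of the moment at which its call begins: read the wrist's pose just before it. camera_params takes no time and is no camera call.
- bot.sign_off(): hands the job in, once; it reports no verdict.
The state is a dict: "time_s": time; "joints": joint angles; "qd": joint speeds; "joint_efforts": joint torques, N m; "position": TCP position; "orientation": TCP orientation; "contact_force": force on the tool from outside, world axes, zero at the start; "wrist_torque": the same for the moment, N m; "grip_width": finger opening in m.
Only numpy, scipy, OpenCV 4.12 (cv2) and the standard library are available. Lean on these libraries where they do the work, as an engineer would, in place of code of your own. Each camera call takes 0.05 s, during which the arm holds its last target.

## Working session

There is one attempt and no reset: what is moved stays moved. The work goes in short steps, Python scripts to look and compute and a shell command to move; the robot and the scene stay as the last step left them, time stands still between calls to the robot, and variables do not carry over. Pictures are saved under pics/ and viewed, and the job is handed in when it is done.

```bash
ls; mkdir -p pics
python3 - <<'E'
from bench import bot
import cv2
o=bot.get_obs()
for k,v in o.items(): print(k,v)
for n in ["scene","top","wrist"]:
    p=bot.camera_params(n); print(n,p)
    cv2.imwrite(f"pics/{n}0.png",bot.grab_frame(n))
E
```

```text
pics
time_s 0.0
joints [ 1.23050973  0.59214594  0.04831689  1.60988511 -0.03331136  0.94265617
 -0.03372366]
qd [ 1.37273375e-03  2.01967509e-03 -6.86151767e-05  6.07779273e-04
 -2.66971744e-06 -2.50586469e-03  4.33737783e-05]
joint_efforts [-5.87003124e-04 -5.48695564e+01  1.54688414e+00 -1.98124748e+01
  9.50502406e-03  8.94041121e-03  7.98921974e-06]
position [ 0.17694861 -0.70236952  0.30269833]
orientation [-0.70158295 -0.08783915  0.70187402 -0.08624682]
contact_force [ 0.29148755  0.09467191 -0.01510621]
wrist_torque [ 0.00894967 -0.00854416 -0.00086694]
grip_width 0.08538720487504257
scene {'K': array([[364.90853672,   0.        , 322.21319719],
       [  0.        , 364.90853672, 194.97951875],
       [  0.        ,   0.        ,   1.        ]]), 'extrinsics': array([[-0.45101737,  0.89226882,  0.02096878,  0.28417226],
       [-0.50260672, -0.2733283 ,  0.82016958,  0.16184536],
       [ 0.7375431 ,  0.35937167,  0.57173611, -1.3820519 ],
       [ 0.        ,  0.        ,  0.        ,  1.        ]])}
top {'K': array([[369.135186  ,   0.        , 318.05020893],
       [  0.
[... 265 characters left out ...]
0971e-01],
       [-1.34676742e-01, -9.78022500e-04,  9.90889105e-01,
        -9.74749129e-01],
       [ 0.00000000e+00,  0.00000000e+00,  0.00000000e+00,
         1.00000000e+00]])}
wrist {'K': array([[287.75289758,   0.        , 319.86354681],
       [  0.        , 287.75289758, 199.60178292],
       [  0.        ,   0.        ,   1.        ]]), 'mount': array([[ 1.33886444e-04,  2.82761655e-01, -9.59190194e-01,
        -7.01030160e-02],
       [ 9.99999950e-01,  2.36939538e-04,  2.09430679e-04,
         9.26912697e-04],
       [ 2.86489047e-04, -9.59190174e-01, -2.82761609e-01,
        -7.09964282e-02],
       [ 0.00000000e+00,  0.00000000e+00,  0.00000000e+00,
         1.00000000e+00]])}
```

View pics/scene0.png

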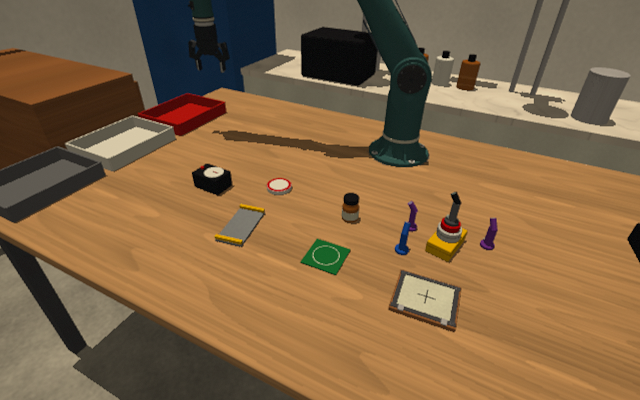

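View pics/top0.png

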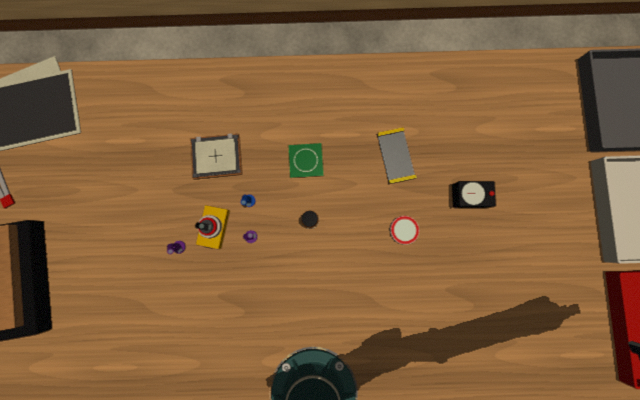

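View pics/wrist0.png

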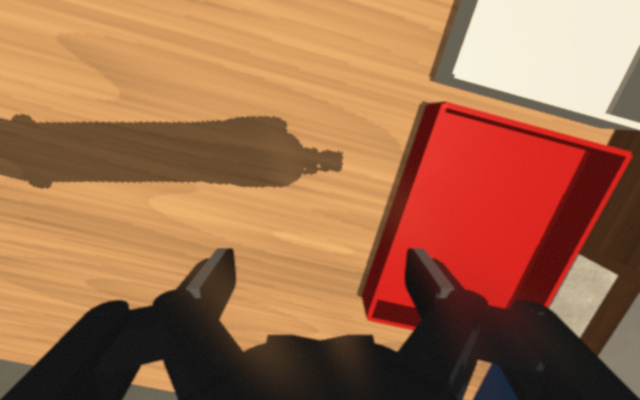

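The top view shows the pile near (210,227), the easel (216,157), mat (306,160), cradle (396,156), stand (404,230), jar (309,219) and timer (473,194). Look-alikes of the magnifier are blue (248,200) and purple (250,237) and (176,247). The grey and black one on the pile fits the description. I'll confirm with a crop.

```bash
cat > h.py <<'E'
import numpy as np, cv2
from bench import bot
from scipy.spatial.transform import Rotation as R
def cam(n,obs=None):
    p=bot.camera_params(n); K=p["K"]
    if n!="wrist": return K,np.array(p["extrinsics"])
    o=obs or bot.get_obs(); T=np.eye(4); T[:3,:3]=R.from_quat(o["orientation"]).as_matrix(); T[:3,3]=o["position"]
    return K,np.linalg.inv(T@p["mount"])
def px2w(n,u,v,z,obs=None):
    K,E=cam(n,obs); d=np.array([(u-K[0,2])/K[0,0],-(v-K[1,2])/K[1,1],-1.])
    Ri=E[:3,:3].T; c=-Ri@E[:3,3]; w=Ri@d
    return c+w*(z-c[2])/w[2]
def w2px(n,P,obs=None):
    K,E=cam(n,obs); q=E[:3,:3]@np.asarray(P,float)+E[:3,3]
    return np.array([K[0,0]*q[0]/-q[2]+K[0,2],-K[1,1]*q[1]/-q[2]+K[1,2]])
def crop(img,u0,v0,w,h,s,fn):
    c=cv2.resize(img[v0:v0+h,u0:u0+w],None,fx=s,fy=s,interpolation=cv2.INTER_CUBIC)
    st=10 if s>=5 else 20
    for u in range((u0//st+1)*st,u0+w,st):
        cv2.line(c,((u-u0)*s,0),((u-u0)*s,6),(255,255,255),1); cv2.putText(c,str(u),((u-u0)*s-10,18),0,.4,(255,255,255),1)
    for v in range((v0//st+1)*st,v0+h,st):
        cv2.line(c,(0,(v-v0)*s),(6,(v-v0)*s),(255,255,255),1); cv2.putText(c,str(v),(8,(v-v0)*s+4),0,.4,(255,255,255),1)
    cv2.imwrite(fn,c)
E
python3 - <<'E'
from h import *
t=cv2.imread("pics/top0.png"); s=cv2.imread("pics/scene0.png")
crop(t,160,120,120,95,6,"pics/c1.png" ) if 0 else crop(t,160,180,110,80,7,"pics/c1.png")
crop(s,390,180,115,80,6,"pics/c2.png")
crop(t,180,120,250,130,3,"pics/c3.png")
g=cv2.cvtColor(t,cv2.COLOR_BGR2HSV)
def cent(m,name,z):
    n,l,st,c=cv2.connectedComponentsWithStats(m.astype(np.uint8))
    for i in range(1,n):
        if st[i,4]>30: print(name,c[i].round(1),st[i],px2w("top",c[i][0],c[i][1],z).round(4))
H,S,V=g[...,0].astype(int),g[...,1].astype(int),g[...,2].astype(int)
cent((H>50)&(H<80)&(S>100),"mat",.005)
cent((H>22)&(H<32)&(S>200)&(V>120),"yellow",.018)
cent(((H<8)|(H>172))&(S>120)&(V>60),"red",.014)
cent((H>100)&(H<170)&(S>80)&(V>40),"bluepurple",.03)
E
```

```text
mat [305.2 160.3] [289 144  34  33 561] [0.6231 0.006  0.005 ]
mat [305.3 159.6] [295 150  21  20 338] [0.6254 0.0057 0.005 ]
yellow [390.5 131.3] [378 128  26   8  76] [ 0.6979 -0.239   0.018 ]
yellow [402.2 178.7] [389 175  27   8  80] [ 0.5602 -0.2645  0.018 ]
yellow [219.1 213.2] [210 207  16  17 114] [0.4777 0.2472 0.018 ]
yellow [212.  241.7] [202 234  19  14 122] [0.4    0.2657 0.018 ]
red [  6.5 200.7] [  0 194  14  14 130] [0.5292 0.844  0.014 ]
red [208.6 226.1] [198 217  19  19 126] [0.443  0.2768 0.014 ]
red [404.3 229.6] [391 216  28  28 242] [ 0.4189 -0.263   0.014 ]
red [631. 303.] [ 619  271   21   73 1192] [ 0.2073 -0.8574  0.014 ]
red [634.9 367.9] [629 350  11  39 277] [ 0.043  -0.8446  0.014 ]
bluepurple [247.9 199.9] [241 195  14  12 123] [0.511 0.165 0.03 ]
bluepurple [249.8 236.6] [243 231  14  12 100] [0.4106 0.1599 0.03  ]
bluepurple [176.2 246.3] [167 241  18  13 125] [0.3901 0.3589 0.03  ]
```

View pics/c1.png

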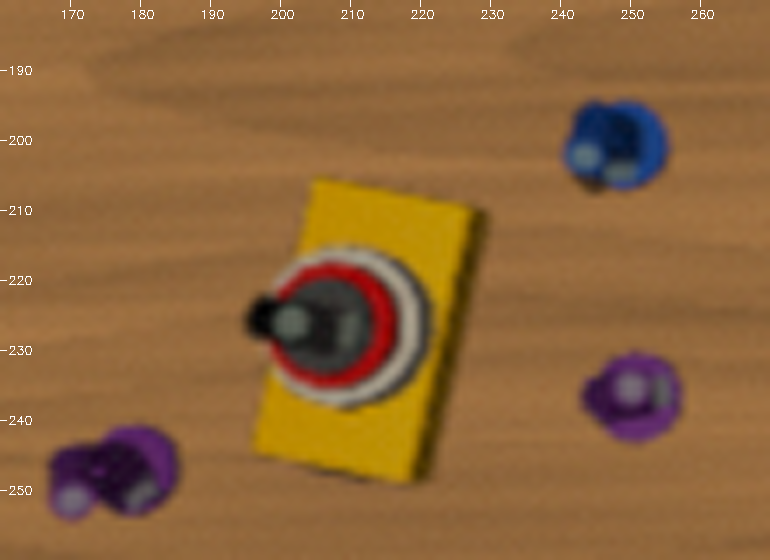

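View pics/c2.png

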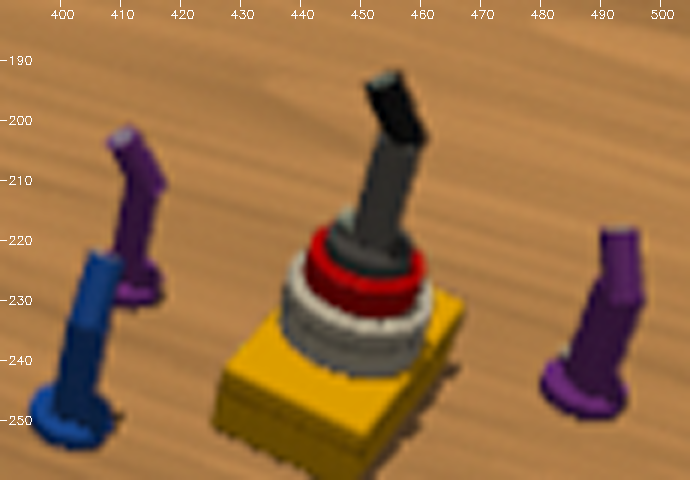

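View pics/c3.png

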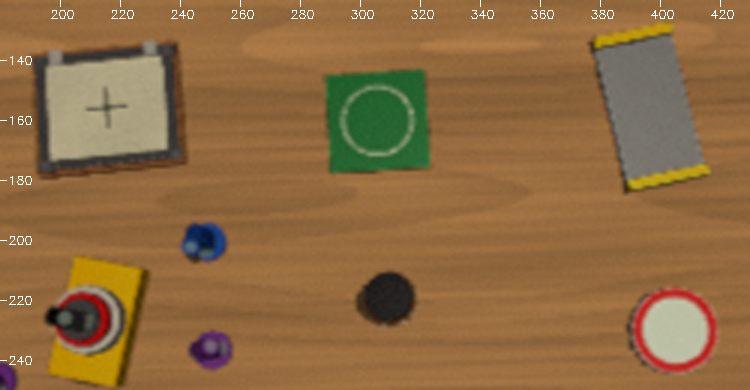

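The crop confirms it: the grey and black magnifier on the pile is the one meant, and the blue one (248,200) and purple ones (251,237) and (177,247) are the decoys. Next I'll measure the positions from both cameras.

Run:
```python
from h import *
for n,u,v,z in [("easel",215.6,156,.012),("matTL",289,145,.005),("mat_c",306,160,.005),("stand",404.5,229.7,.014),
 ("b1",205,205.8,.036),("b2",227.8,210,.036),("b3",219.5,248.8,.036),("b4",196.6,244.2,.036),("tin",209,226.7,.062),("filter",207.8,226,.078),("foot",206.8,225.7,.086),("eyetip",199,226,.16),
 ("c1",378.5,133,.018),("c2",402,128.5,.018),("c3",415.5,178.3,.018),("c4",390,183.3,.018),("jar",309.3,219.2,.075)]:
    print(n,px2w("top",u,v,z).round(4))
for n,u,v,z in [("easel",427,296.5,.012),("stand",279.3,185.8,.014),("mat",326,256,.005)]:
    print("S",n,px2w("scene",u,v,z).round(4))
print(R.from_quat(bot.get_obs()["orientation"]).as_matrix().round(3))
s=cv2.imread("pics/scene0.png"); crop(s,200,160,270,160,3,"pics/c4.png")
```

```text
easel [0.6412 0.2602 0.012 ]
matTL [0.6694 0.0515 0.005 ]
mat_c [0.6241 0.0037 0.005 ]
stand [ 0.4185 -0.2635  0.014 ]
b1 [0.4973 0.2808 0.036 ]
b2 [0.4841 0.2186 0.036 ]
b3 [0.3803 0.2402 0.036 ]
b4 [0.3942 0.3019 0.036 ]
tin [0.439  0.2614 0.062 ]
filter [0.4401 0.2598 0.078 ]
foot [0.4406 0.26   0.086 ]
eyetip [0.4366 0.256  0.16  ]
c1 [ 0.6938 -0.2047  0.018 ]
c2 [ 0.7051 -0.2722  0.018 ]
c3 [ 0.5604 -0.3016  0.018 ]
c4 [ 0.5482 -0.2297  0.018 ]
jar [ 0.4508 -0.0036  0.075 ]
S easel [0.6431 0.2655 0.012 ]
S stand [ 0.426  -0.2552  0.014 ]
S mat [0.6284 0.0097 0.005 ]
[[-0.001  0.244 -0.97 ]
 [ 0.002 -0.97  -0.244]
 [-1.    -0.002  0.   ]]
```

View pics/c4.png

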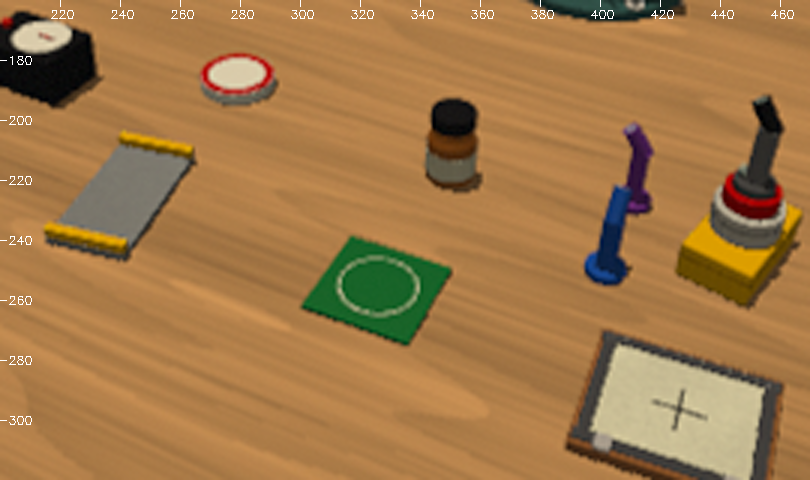

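```bash
R8='[0,-0.030,-0.035,0,0,0,0,0,-0.030,-0.035,0,0,0,0,0,-0.030,-0.035,0,0,0,0,0,-0.030,-0.035,0,0,0,0,0,-0.030,-0.035,0,0,0,0,0,-0.030,-0.035,0,0,0,0,0,-0.030,-0.035,0,0,0,0,0,-0.030,-0.035,0,0,0,0]' ; python3 -m inch '[0,-0.030,-0.035,0,0,0,0,0,-0.030,-0.035,0,0,0,0,0,-0.030,-0.035,0,0,0,0,0,-0.030,-0.035,0,0,0,0,0,-0.030,-0.035,0,0,0,0,0,-0.030,-0.035,0,0,0,0,0,-0.030,-0.035,0,0,0,0,0,-0.030,-0.035,0,0,0,0]'
python3 -m inch '[0,-0.030,-0.035,0,0,0,0,0,-0.030,-0.035,0,0,0,0,0,-0.030,-0.035,0,0,0,0,0,-0.030,-0.035,0,0,0,0,0,-0.030,-0.035,0,0,0,0,0,-0.030,-0.035,0,0,0,0,0,-0.030,-0.035,0,0,0,0,0,-0.030,-0.035,0,0,0,0]'
```

```text
time_s: 0.95
position: [0.3907, -0.4002, 0.3038]
orientation: [-0.702, -0.087, 0.702, -0.087]
contact_force: [0.9, -0.4, 0.8]
grip_width: 0.0856
time_s: 1.75
position: [0.6035, -0.0991, 0.3037]
orientation: [-0.702, -0.087, 0.702, -0.087]
contact_force: [1.6, -0.8, 0.5]
grip_width: 0.0852
```

```bash
python3 -m inch '[0,-0.049,0.0086,0,0,0,0,0,-0.049,0.0086,0,0,0,0,0,-0.049,0.0086,0,0,0,0,0,-0.049,0.0086,0,0,0,0,0,-0.049,0.0086,0,0,0,0,0,-0.049,0.0086,0,0,0,0,0,-0.049,0.0086,0,0,0,0,0,-0.049,0.0086,0,0,0,0]'
python3 - <<'E'
from h import *
cv2.imwrite("pics/w1.png",bot.grab_frame("wrist"))
E
```

```text
time_s: 2.55
position: [0.4393, 0.264, 0.304]
orientation: [0.702, 0.087, -0.702, 0.087]
contact_force: [0.5, 0.3, 0.8]
grip_width: 0.0856
```

View pics/w1.png

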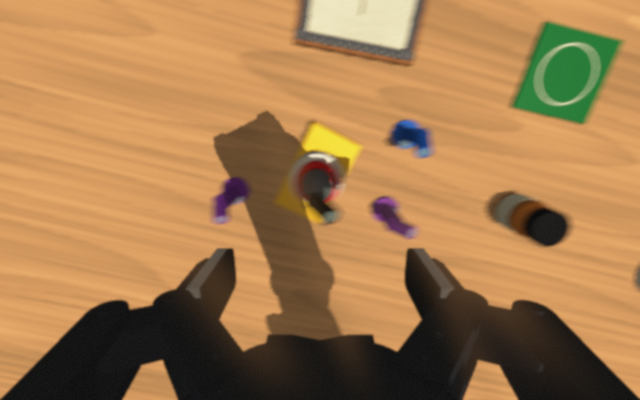

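Run:
```python
from h import *
w=cv2.imread("pics/w1.png"); crop(w,260,110,120,120,6,"pics/c5.png")
f=bot.grab_frame("wrist"); cv2.imwrite("pics/w2.png",f); crop(f,260,110,120,120,5,"pics/c6.png")
for z in (.078,.086,.118,.14): print(z,w2px("wrist",[.4406,.26,z]).round(1),w2px("top",[.4406,.26,z]).round(1),w2px("scene",[.4406,.26,z]).round(1))
for k in range(8):
    a=k*np.pi/4; P=[.4406+.02*np.cos(a),.26+.02*np.sin(a),.155]; print(k*45,[w2px(n,P).round(1) for n in("wrist","top","scene")])
```

```text
0.078 [330.8 183.7] [207.7 225.8] [448.9 221.5]
0.086 [331.  185.5] [206.8 225.7] [449.6 219. ]
0.118 [332.1 193.7] [202.9 225.1] [452.5 208.8]
0.14 [333.1 200.5] [200.  224.7] [454.5 201.5]
0 [array([340.7, 182.2]), array([198.2, 216.1]), array([454.4, 200.7])]
45 [array([321.3, 184.7]), array([192.2, 218.7]), array([461. , 201.1])]
90 [array([309.6, 199.6]), array([189.6, 224.7]), array([464.6, 198.8])]
135 [array([312.2, 217.6]), array([192. , 230.6]), array([463. , 195.1])]
180 [array([327.2, 228.3]), array([197.9, 232.9]), array([457.4, 192.3])]
225 [array([345.8, 226. ]), array([203.9, 230.3]), array([451.1, 191.9])]
270 [array([357.7, 212. ]), array([206.4, 224.2]), array([447.5, 194.2])]
315 [array([355.9, 193.7]), array([204. , 218.4]), array([448.8, 197.8])]
```

View pics/c5.png

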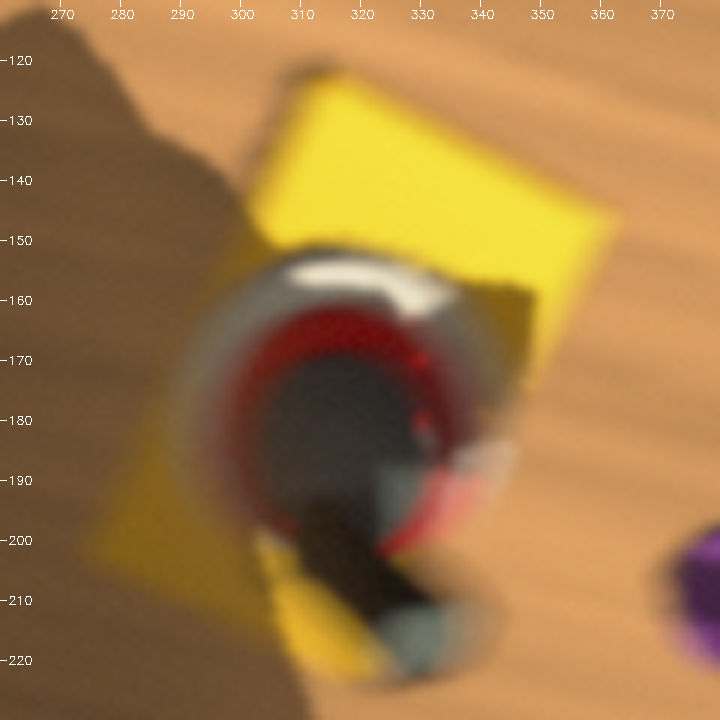

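View pics/c6.png

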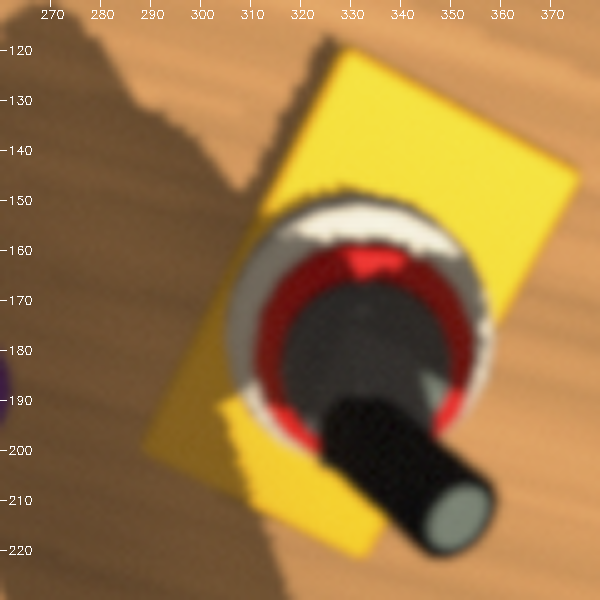

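Run:
```python
from h import *
o=bot.get_obs(); print(o["position"],R.from_quat(o["orientation"]).as_matrix().round(3))
for n,u,v,z in [("foot",332.7,183.5,.086),("filter",333,179,.078),("tin",330.5,176.5,.062),("eyetip",351,213,.158),
 ("b1",329.3,119.5,.036),("b2",375.7,145.3,.036),("b3",332,221,.036),("b4",288,199.5,.036)]:
    print(n,px2w("wrist",u,v,z).round(4))
f=cv2.imread("pics/w2.png"); crop(f,290,0,140,70,5,"pics/c7.png")
```

```text
[0.43653106 0.27055806 0.30424796] [[-0.001  0.257 -0.966]
 [ 0.005 -0.966 -0.257]
 [-1.    -0.005 -0.   ]]
foot [0.4431 0.2589 0.086 ]
filter [0.4461 0.2591 0.078 ]
tin [0.4449 0.261  0.062 ]
eyetip [0.4393 0.2456 0.158 ]
b1 [0.5029 0.2777 0.036 ]
b2 [0.4889 0.218  0.036 ]
b3 [0.3857 0.2418 0.036 ]
b4 [0.3988 0.3015 0.036 ]
```

View pics/c7.png

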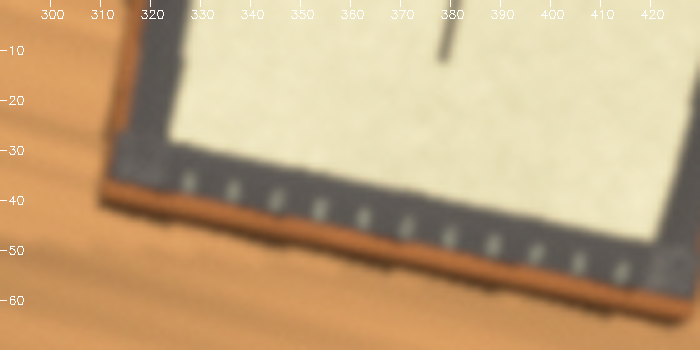

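```bash
python3 -m inch '[0,0,0,-7.7,0,0,0,0,0,0,-7.7,0,0,0,0,0,0,-7.7,0,0,0,0,0,0,-7.7,0,0,0,0,0,0,-7.7,0,0,0,0,0,0,-7.7,0,0,0,0,0,0,-7.7,0,0,0,0,0,0,-7.7,0,0,0]'
python3 - <<'E'
from h import *
for i in range(2): f=bot.grab_frame("wrist")
o=bot.get_obs(); f=bot.grab_frame("wrist"); cv2.imwrite("pics/w3.png",f); crop(f,250,110,140,120,5,"pics/c8.png")
print(o["joints"],o["position"],R.from_quat(o["orientation"]).as_matrix().round(3))
E
```

```text
time_s: 3.45
position: [0.4405, 0.2618, 0.3037]
orientation: [-0.557, -0.435, 0.557, -0.436]
contact_force: [-0.5, 0.2, 0.6]
grip_width: 0.0855
[-0.3132533   0.34903807 -0.39429785  2.06975028  0.19213405  0.75754952
 -1.07629857] [0.44058084 0.26180525 0.30366988] [[-0.001  0.969 -0.247]
 [-0.    -0.247 -0.969]
 [-1.    -0.     0.   ]]
```

View pics/c8.png

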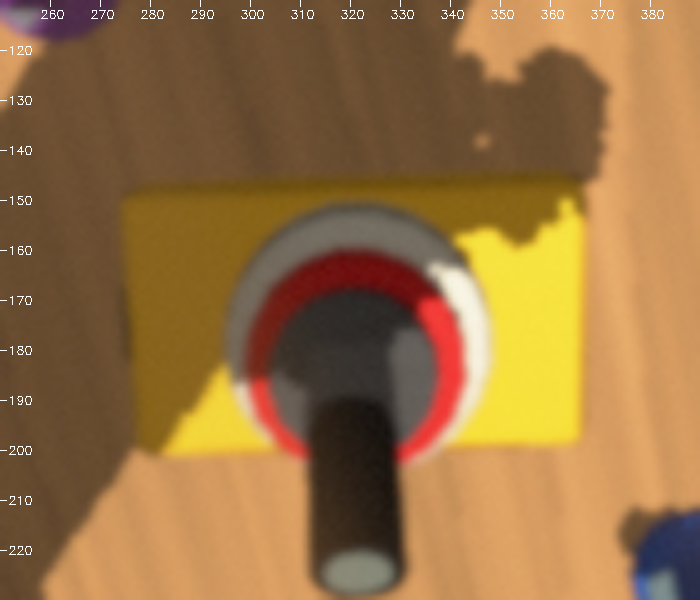

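Run:
```python
from h import *
o=bot.get_obs(); Rm=R.from_quat(o["orientation"]).as_matrix()
def t(n,u,v,z):
    p=px2w("wrist",u,v,z); print(n,p.round(4),"tool",(Rm.T@(p-o["position"])).round(4)); return p
t("foot",320.5,184.,.086);t("filt",321,181,.078);t("tin",321.5,176.,.062)
t("b1",274.5,148.5,.036);t("b2",366.5,146,.036);t("b3",366,198.5,.036);t("b4",278,201,.036)
t("post",320,189,.140)
```

```text
foot [0.4413 0.2642 0.086 ] tool [ 0.2177  0.0003 -0.0025]
filt [0.4422 0.2654 0.078 ] tool [ 0.2257  0.0008 -0.0039]
tin [0.4433 0.2672 0.062 ] tool [ 0.2417  0.0014 -0.0059]
b1 [0.3972 0.3071 0.036 ] tool [ 0.2677 -0.0531 -0.0331]
b2 [0.5014 0.2832 0.036 ] tool [ 0.2676  0.0537 -0.0359]
b3 [0.4878 0.2212 0.036 ] tool [0.2677 0.056  0.0275]
b4 [0.3827 0.245  0.036 ] tool [ 0.2677 -0.0517  0.0307]
post [0.443  0.2726 0.14  ] tool [ 0.1637 -0.0003 -0.011 ]
```

```bash
python3 -m inch '[0.02,0,0.0024,-1,0,0,0,0.02,0,0,0,0,0,0,0.02,0,0,0,0,0,0,0.02,0,0,0,0,0,0,0.02,0,0,0,0,0,0,0.02,0,0,0,0,0,0,0.01,0,0,0,0,0,0,0,0,0,0,0,0,0]' 30
python3 - <<'E'
from h import *
f=bot.grab_frame("wrist"); cv2.imwrite("pics/w4.png",f)
s=bot.grab_frame("scene"); crop(s,400,120,120,100,6,"pics/s4.png")
E
```

```text
time_s: 4.4
position: [0.4393, 0.2597, 0.1728]
orientation: [-0.554, -0.439, 0.556, -0.439]
contact_force: [0.6, -0.1, 1.1]
grip_width: 0.0853
```

View pics/w4.png

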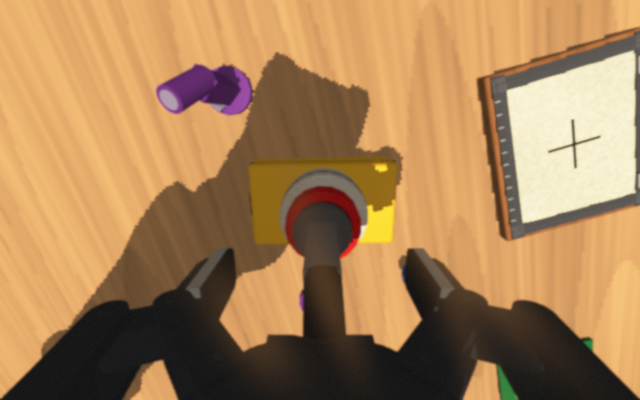

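View pics/s4.png

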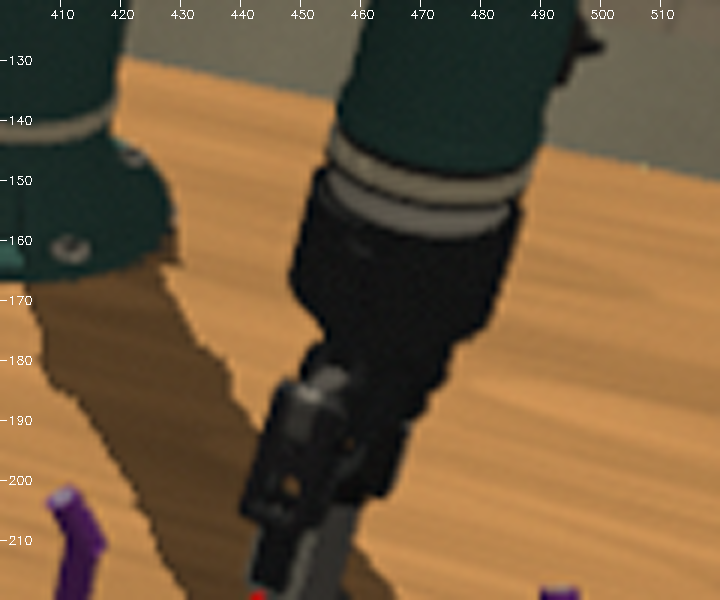

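The wrist view shows the post centred between the pads (column ~321) and the easel cross at (574,144). I'll measure the cross, then close the gripper.

```bash
python3 - <<'E'
from h import *
o=bot.get_obs(); print(o["position"]); print(px2w("wrist",574,144,.012))
E
python3 -m inch '[0,0,0,0,0,0,0.5,0,0,0,0,0,0,0.8,0,0,0,0,0,0,1,0,0,0,0,0,0,1,0,0,0,0,0,0,1,0,0,0,0,0,0,1,0,0,0,0,0,0,1,0,0,0,0,0,0,1]' 35
python3 - <<'E'
from h import *
o=bot.get_obs(); print(o["position"],o["grip_width"],o["contact_force"]); f=bot.grab_frame("wrist"); cv2.imwrite("pics/w5.png",f)
E
```

```text
[0.44003186 0.26044048 0.17424036]
[0.64789432 0.26097446 0.012     ]
time_s: 5.3
position: [0.44, 0.2603, 0.1742]
orientation: [0.555, 0.439, -0.554, 0.439]
contact_force: [-0.3, -0.7, 5.1]
grip_width: 0.0155
[0.43996894 0.2602662  0.17416768] 0.01554211869820925 [-0.32842212 -0.70240941  5.11447322]
```

View pics/w5.png

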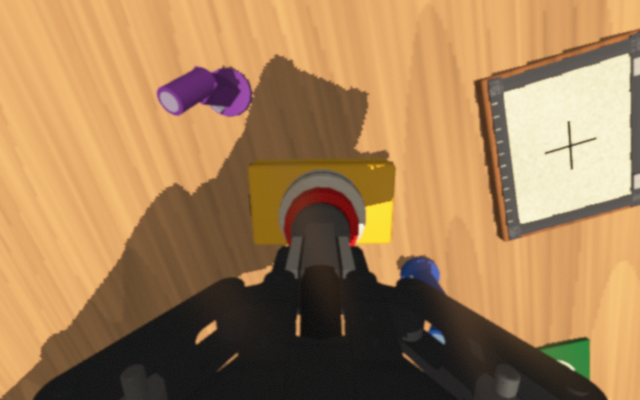

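```bash
python3 -m inch '[-0.005,0,0,0,0,0,1,-0.015,0,0,0,0,0,1,-0.02,0,0,0,0,0,1,-0.02,0,0,0,0,0,1,-0.02,0,0,0,0,0,1,-0.02,0,0,0,0,0,1,-0.02,0,0,0,0,0,1,0,0,0,0,0,0,1]'
python3 - <<'E'
from h import *
bot.grab_frame("top")
o=bot.get_obs(); f=bot.grab_frame("wrist"); cv2.imwrite("pics/w6.png",f);print(o["position"],o["grip_width"],o["contact_force"],R.from_quat(o["orientation"]).as_matrix().round(4))
E
```

```text
time_s: 6.15
position: [0.4405, 0.261, 0.2958]
orientation: [0.556, 0.439, -0.553, 0.439]
contact_force: [0.4, 0.7, -1.7]
grip_width: 0.0157
[0.43996996 0.26037566 0.29444478] 0.015124387012454265 [-0.25322513  0.01094068 -1.96450867] [[ 0.0017  0.9733 -0.2294]
 [ 0.0011 -0.2294 -0.9733]
 [-1.      0.0014 -0.0014]]
```

View pics/w6.png

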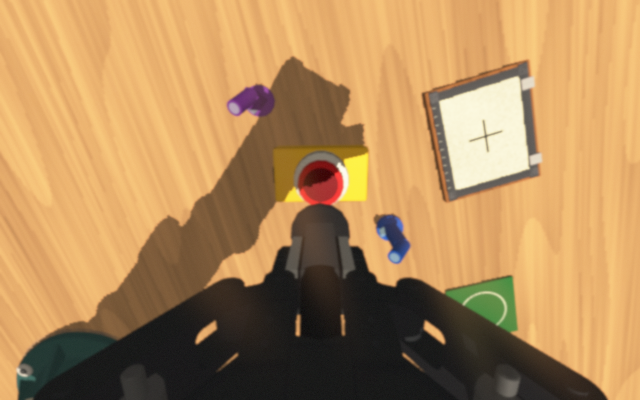

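Run:
```python
from h import *
f=cv2.imread("pics/w6.png"); crop(f,420,50,130,150,4,"pics/c9.png")
o=bot.get_obs();Rm=R.from_quat(o["orientation"]).as_matrix()
for n,u,v,z in [("cross",486,135.5,.012),("filt",321,182,.078),("b1",274,148,.036),("b2",367.5,147,.036),("b3",367,201,.036),("b4",274,201,.036)]:
    p=px2w("wrist",u,v,z);print(n,p.round(4),(Rm.T@(p-o["position"])).round(4))
```

```text
cross [0.643 0.26  0.012] [ 0.2814  0.1982 -0.0469]
filt [0.4413 0.2647 0.078 ] [ 0.2155  0.0007 -0.0052]
b1 [0.3966 0.3056 0.036 ] [ 0.2575 -0.0521 -0.0348]
b2 [0.4994 0.2825 0.036 ] [ 0.2574  0.0532 -0.0359]
b3 [0.4871 0.2202 0.036 ] [0.2575 0.0556 0.0276]
b4 [0.3796 0.2455 0.036 ] [ 0.2575 -0.0549  0.0276]
```

View pics/c9.png

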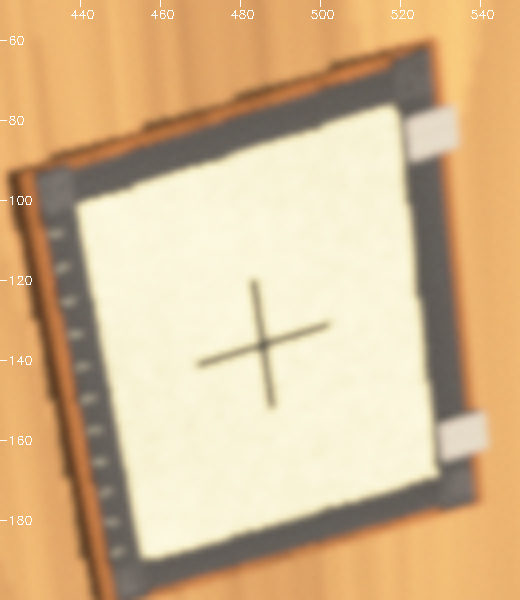

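```bash
python3 -m inch '[0,0.028,0,0,0,0,1,0,0.028,0,0,0,0,1,0,0.028,0,0,0,0,1,0.01,0.028,0,0,0,0,1,0.02,0.028,0,0,0,0,1,0.02,0.028,0,0,0,0,1,0.02,0.0295,0,0,0,0,1,0,0,0,0,0,0,1]'
python3 - <<'E'
from h import *
bot.grab_frame("wrist");bot.grab_frame("wrist")
o=bot.get_obs(); f=bot.grab_frame("wrist"); cv2.imwrite("pics/w7.png",f);print(o["position"],o["grip_width"],o["contact_force"])
E
```

```text
time_s: 7.05
position: [0.634, 0.2109, 0.2182]
orientation: [-0.553, -0.437, 0.558, -0.438]
contact_force: [-1.1, -0.6, -1.8]
grip_width: 0.0153
[0.63108841 0.21391535 0.22088578] 0.015384753437438335 [ 0.38477226  0.75951871 -1.04287069]
```

View pics/w7.png

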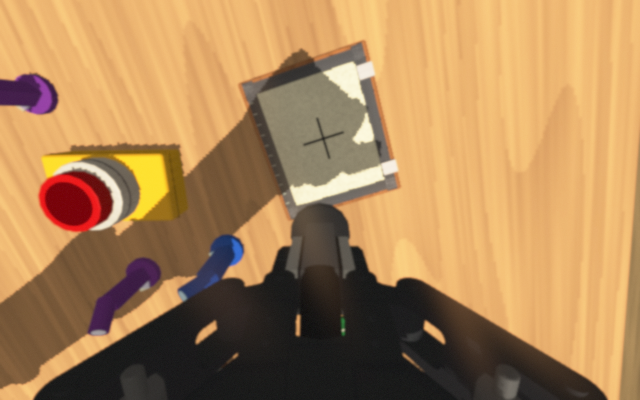

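Run:
```python
from h import *
f=cv2.imread("pics/w7.png"); crop(f,260,100,120,150,4,"pics/c10.png")
o=bot.get_obs();Rm=R.from_quat(o["orientation"]).as_matrix()
p=px2w("wrist",323.5,138.5,.012);print(p.round(4),(Rm.T@(p-o["position"])).round(4))
# foot: where would circle of radius 18 at tool x=.088 land for zc=0
for zc in (-.006,-.003,0,.003,.006):
  for x in(.088,.096):
    a=[w2px("wrist",o["position"]+Rm@np.array([x,.018*np.sin(t),zc+.018*np.cos(t)])) for t in (np.pi,np.pi/2,-np.pi/2)]
    print(zc,x,np.round(a,1).tolist())
```

```text
[0.6441 0.2618 0.012 ] [ 0.21    0.0031 -0.049 ]
-0.006 0.088 [[320.6, 199.7], [351.1, 229.0], [290.1, 229.0]]
-0.006 0.096 [[320.6, 196.0], [349.7, 224.0], [291.4, 224.0]]
-0.003 0.088 [[320.6, 204.7], [350.9, 233.7], [290.2, 233.7]]
-0.003 0.096 [[320.6, 200.8], [349.6, 228.6], [291.5, 228.6]]
0 0.088 [[320.6, 209.7], [350.7, 238.3], [290.4, 238.3]]
0 0.096 [[320.6, 205.5], [349.4, 233.0], [291.7, 233.1]]
0.003 0.088 [[320.6, 214.6], [350.6, 242.9], [290.5, 243.0]]
0.003 0.096 [[320.5, 210.2], [349.3, 237.5], [291.8, 237.5]]
0.006 0.088 [[320.6, 219.4], [350.4, 247.5], [290.7, 247.5]]
0.006 0.096 [[320.5, 214.9], [349.2, 241.9], [291.9, 241.9]]
```

View pics/c10.png

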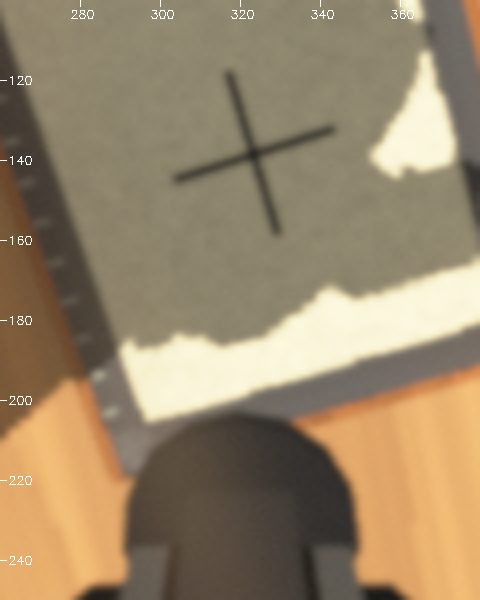

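```bash
python3 -m inch '[0.01,0,-0.015,0,0,0,1,0.01,0.0024,-0.015,0,0,0,1,0.01,0,-0.014,0,0,0,1,0.02,0,0,0,0,0,1,0.02,0,0,0,0,0,1,0.02,0,0,0,0,0,1,0.01,0,0,0,0,0,1,0,0,0,0,0,0,1]'
python3 - <<'E'
from h import *
bot.grab_frame("top")
o=bot.get_obs(); f=bot.grab_frame("wrist"); cv2.imwrite("pics/w8.png",f);print(o["position"],o["grip_width"],o["contact_force"]) 
s=bot.grab_frame("scene"); crop(s,380,200,110,140,4,"pics/s8.png")
print(w2px("scene",[.642,.2575,.012]))
E
```

```text
time_s: 8.0
position: [0.6431, 0.2581, 0.1218]
orientation: [-0.553, -0.44, 0.555, -0.439]
contact_force: [-0.4, -0.7, -1.3]
grip_width: 0.0158
[0.64393502 0.25818286 0.12313577] 0.015806318733428575 [ 0.36893642 -0.14284293 -1.83772789]
[423.5162542  294.81157625]
```

View pics/w8.png

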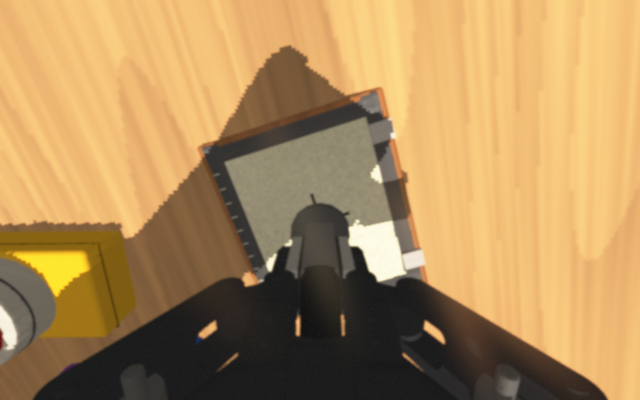

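View pics/s8.png

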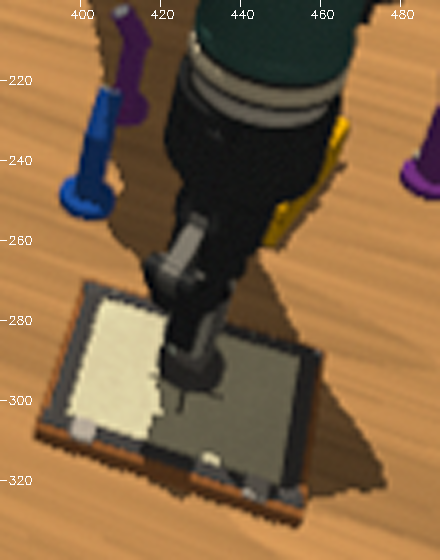

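Run:
```python
from h import *
f=cv2.imread("pics/w8.png"); crop(f,280,170,90,80,7,"pics/c11.png")
```

View pics/c11.png

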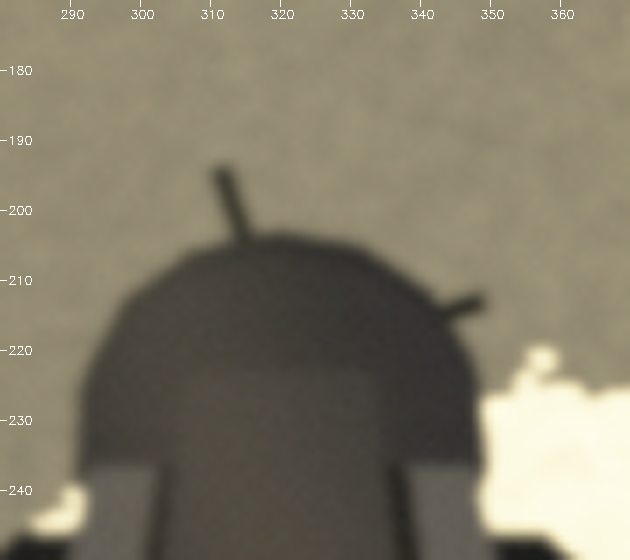

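Run:
```python
from h import *
K=bot.camera_params("wrist")["K"];M=np.array(bot.camera_params("wrist")["mount"])
def tool(u,v,x):
    d=M[:3,:3]@np.array([(u-K[0,2])/K[0,0],-(v-K[1,2])/K[1,1],-1.]);c=M[:3,3];return c+d*(x-c[0])/d[0]
d7=.2209-.012; d8=.1231-.012
T7=[tool(u,v,d7) for u,v in((317.2,118),(343.5,132),(329,158.5),(303.5,145),(323.5,138.5))]
A7,B7,C7,D7,X7=T7
print((A7-X7).round(4),(B7-X7).round(4),(C7-X7).round(4),(D7-X7).round(4))
A8=tool(311.7,194,d8);B8=tool(348.5,212.7,d8)
print("cross from A",(A8-(A7-X7)).round(4),"from B",(B8-(B7-X7)).round(4))
# foot bottom center apparent
for zc in(-.002,0,.002):
    M4=np.linalg.inv(M)
    q=M4@np.array([.096,0,zc-.018,1]);print(zc,K[1,2]-K[1,1]*q[1]/-q[2])
```

```text
[ 0.     -0.0059 -0.0188] [ 0.      0.0189 -0.006 ] [0.     0.0054 0.019 ] [ 0.     -0.0191  0.0061]
cross from A [ 0.1111  0.0002 -0.0023] from B [ 0.1111 -0.0002 -0.0022]
-0.002 202.34289111948664
0 205.50250778094403
0.002 208.6416807454602
```

```bash
python3 -m inch '[0.006,0,-0.0006,0,0,0,1,0.004,0,0,0,0,0,1,0.002,0,0,0,0,0,1,0.0005,0,0,0,0,0,1,0.0005,0,0,0,0,0,1,0.0005,0,0,0,0,0,1,0,0,0,0,0,0,1,0,0,0,0,0,0,1]'
```

```text
time_s: 8.95
position: [0.6446, 0.2578, 0.1105]
orientation: [0.554, 0.439, -0.554, 0.439]
contact_force: [-0.6, 1.6, -1.6]
grip_width: 0.0158
```

```bash
python3 -m inch '[0.001,0,0,0,0,0,1,0,0,0,0,0,0,1,0.0005,0,0,0,0,0,1,0,0,0,0,0,0,1,0.0005,0,0,0,0,0,1,0,0,0,0,0,0,1,0,0,0,0,0,0,1,0,0,0,0,0,0,1]'
```

```text
time_s: 9.75
position: [0.6446, 0.2578, 0.1084]
orientation: [0.554, 0.439, -0.554, 0.439]
contact_force: [0.2, 0.1, -1.2]
grip_width: 0.0154
```

```bash
python3 -m inch '[0.0005,0,0,0,0,0,1,0,0,0,0,0,0,1,0.0005,0,0,0,0,0,1,0,0,0,0,0,0,1,0,0,0,0,0,0,1,0,0,0,0,0,0,1,0,0,0,0,0,0,1,0,0,0,0,0,0,1]'
```

```text
time_s: 10.55
position: [0.6447, 0.2579, 0.1082]
orientation: [0.554, 0.439, -0.554, 0.439]
contact_force: [-1.5, -0.7, 5.7]
grip_width: 0.0158
```

Contact with the board at 5.7 N, at the height expected. Releasing, then lifting straight up.

```bash
python3 -m inch '[0,0,0,0,0,0,0.8,0,0,0,0,0,0,0.7,0,0,0,0,0,0,0.5,0,0,0,0,0,0,0.2,0,0,0,0,0,0,0,0,0,0,0,0,0,0,0,0,0,0,0,0,0,0,0,0,0,0,0,0]'
python3 -m inch '[-0.005,0,0,0,0,0,0,-0.015,0,0,0,0,0,0,-0.03,0,0,0,0,0,0,-0.03,0,0,0,0,0,0,-0.03,0,0,0,0,0,0,-0.03,0,0,0,0,0,0,-0.03,0,0,0,0,0,0,-0.02,0,0,0,0,0,0]'
python3 - <<'E'
from h import *
bot.grab_frame("top")
o=bot.get_obs(); f=bot.grab_frame("wrist"); cv2.imwrite("pics/w9.png",f);print(o["position"],o["grip_width"],o["contact_force"])
E
```

```text
time_s: 11.35
position: [0.6446, 0.2578, 0.1074]
orientation: [0.554, 0.439, -0.554, 0.439]
contact_force: [0.0, -0.7, 0.5]
grip_width: 0.0853
time_s: 12.15
position: [0.6452, 0.2583, 0.3016]
orientation: [0.556, 0.439, -0.553, 0.439]
contact_force: [0.3, 0.2, -0.3]
grip_width: 0.0857
[0.64644279 0.25910919 0.30481967] 0.08559730084067411 [ 0.52391949 -0.48071037  1.28732661]
```

View pics/w9.png

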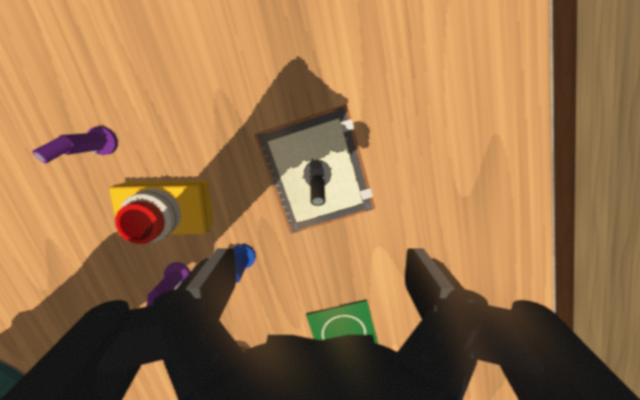

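Run:
```python
from h import *
f=cv2.imread("pics/w9.png"); crop(f,250,100,140,140,5,"pics/c12.png")
```

```text
(no output)
```

View pics/c12.png

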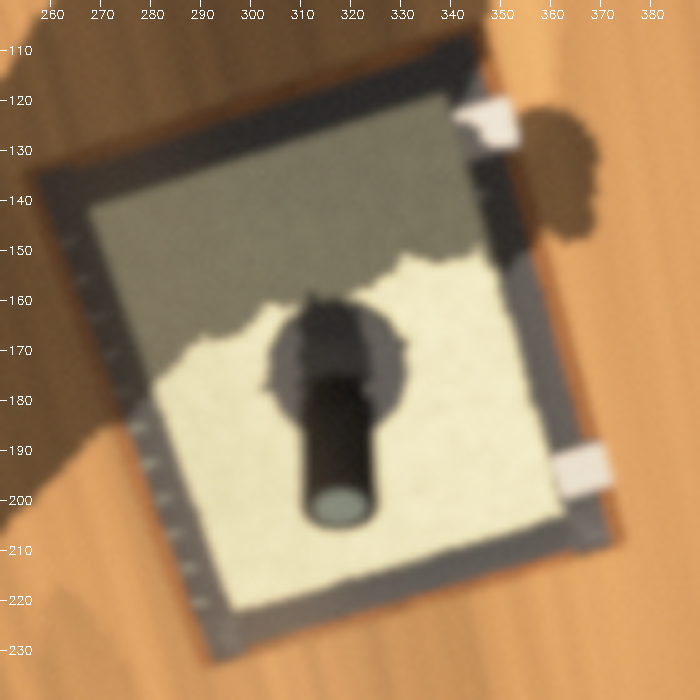

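The magnifier stands upright with the cross tips showing evenly round its foot, at (312,158), (332,168) and (303,177). Next is the filter. First I'll check the fingertip depth from images.

Run:
```python
from h import *
K=bot.camera_params("wrist")["K"];M=np.array(bot.camera_params("wrist")["mount"]);Mi=np.linalg.inv(M)
def pr(P):
    q=Mi@np.r_[P,1]; return [round(K[0,0]*q[0]/-q[2]+K[0,2],1),round(K[1,2]-K[1,1]*q[1]/-q[2],1)]
for x in(.055,.06,.065,.07,.073,.08,.086): print(x,"closed16",pr([x,.008,-.011]),"open",pr([x,.0427,-.011]),pr([x,.057,-.011]))
f=cv2.imread("pics/w9.png"); crop(f,170,230,300,90,2,"pics/c13.png")
```

```text
0.055 closed16 [np.float64(337.6), np.float64(245.6)] open [np.float64(410.5), np.float64(245.6)] [np.float64(440.6), np.float64(245.6)]
0.06 closed16 [np.float64(337.0), np.float64(241.2)] open [np.float64(407.4), np.float64(241.1)] [np.float64(436.5), np.float64(241.1)]
0.065 closed16 [np.float64(336.4), np.float64(237.0)] open [np.float64(404.6), np.float64(237.0)] [np.float64(432.7), np.float64(237.0)]
0.07 closed16 [np.float64(335.9), np.float64(233.1)] open [np.float64(401.9), np.float64(233.1)] [np.float64(429.1), np.float64(233.1)]
0.073 closed16 [np.float64(335.6), np.float64(230.9)] open [np.float64(400.4), np.float64(230.9)] [np.float64(427.0), np.float64(230.9)]
0.08 closed16 [np.float64(334.9), np.float64(226.1)] open [np.float64(397.0), np.float64(226.1)] [np.float64(422.6), np.float64(226.1)]
0.086 closed16 [np.float64(334.4), np.float64(222.2)] open [np.float64(394.3), np.float64(222.2)] [np.float64(419.0), np.float64(222.2)]
```

View pics/c13.png

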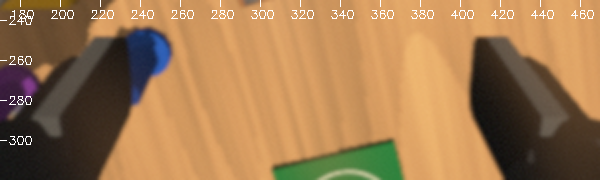

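```bash
python3 -m inch '[0,-0.029,0.0066,0,0,0,0,0,-0.029,0.0066,0,0,0,0,0,-0.029,0.0066,0,0,0,0,0,-0.029,0.0066,0,0,0,0,0,-0.029,0.0066,0,0,0,0,0,-0.029,0.0066,0,0,0,0,0,-0.0272,0.0064,0,0,0,0,0,0,0,0,0,0,0]'
python3 - <<'E'
from h import *
for i in range(2): bot.grab_frame("wrist")
o=bot.get_obs(); f=bot.grab_frame("wrist"); cv2.imwrite("pics/w10.png",f);print(o["position"],R.from_quat(o["orientation"]).as_matrix().round(4)) 
crop(f,250,120,140,110,5,"pics/c14.png")
E
```

```text
time_s: 13.05
position: [0.4334, 0.2587, 0.2969]
orientation: [-0.552, -0.44, 0.555, -0.44]
contact_force: [-0.4, -0.2, -0.2]
grip_width: 0.0855
[0.43768877 0.25902447 0.2974131 ] [[ 2.000e-04  9.736e-01 -2.283e-01]
 [-4.000e-04 -2.283e-01 -9.736e-01]
 [-1.000e+00  2.000e-04  3.000e-04]]
```

View pics/c14.png

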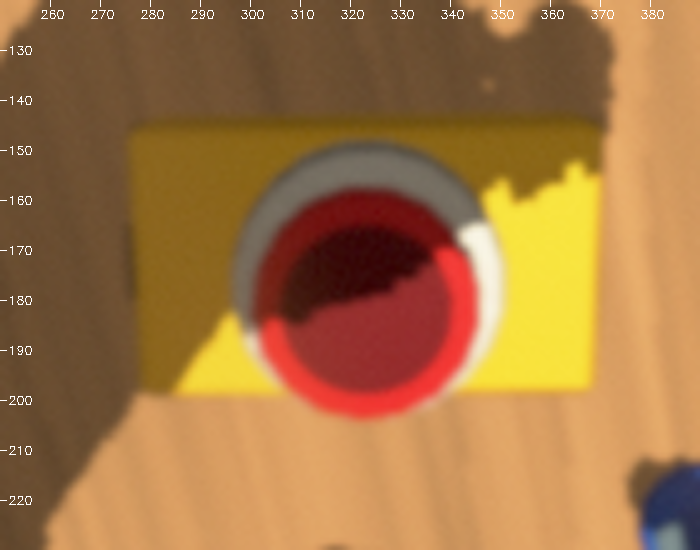

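```bash
cat >> h.py <<'E'
def tl(n,u,v,z,o=None):
    o=o or bot.get_obs();Rm=R.from_quat(o["orientation"]).as_matrix();p=px2w("wrist",u,v,z,o)
    t=Rm.T@(p-o["position"]);print(n,"world",p.round(4),"tool",t.round(4));return t
E
python3 - <<'E'
from h import *
tl("filt",323,180.2,.078);tl("tin",323.5,175.8,.062)
tl("b1",276,147,.036);tl("b2",371,144.5,.036);tl("b3",369,197.5,.036);tl("b4",278,199,.036)
E
```

```text
filt world [0.443  0.2645 0.078 ] tool [ 0.2195  0.0028 -0.0061]
tin world [0.444  0.2656 0.062 ] tool [ 0.2355  0.0035 -0.0074]
b1 world [0.398  0.3052 0.036 ] tool [ 0.2615 -0.0504 -0.0355]
b2 world [0.5039 0.2831 0.036 ] tool [ 0.2615  0.0578 -0.0382]
b3 world [0.4902 0.2219 0.036 ] tool [0.2615 0.0585 0.0245]
b4 world [0.3836 0.2452 0.036 ] tool [ 0.2614 -0.0507  0.0263]
```

```bash
python3 -m inch '[0.03,0.0025,-0.0015,0,0,0,0,0.03,0,0,0,0,0,0,0.03,0,0,0,0,0,0,0.03,0,0,0,0,0,0,0.02,0,0,0,0,0,0,0.015,0,0,0,0,0,0,0,0,0,0,0,0,0,0,0,0,0,0,0,0]' 25
python3 - <<'E'
from h import *
bot.grab_frame("wrist")
o=bot.get_obs(); f=bot.grab_frame("wrist"); cv2.imwrite("pics/w11.png",f);print(o["position"])
E
```

```text
time_s: 14.0
position: [0.4419, 0.2601, 0.1422]
orientation: [0.555, 0.439, -0.555, 0.439]
contact_force: [0.3, 0.7, 0.3]
grip_width: 0.0851
[0.44202251 0.26032095 0.14274597]
```

View pics/w11.png

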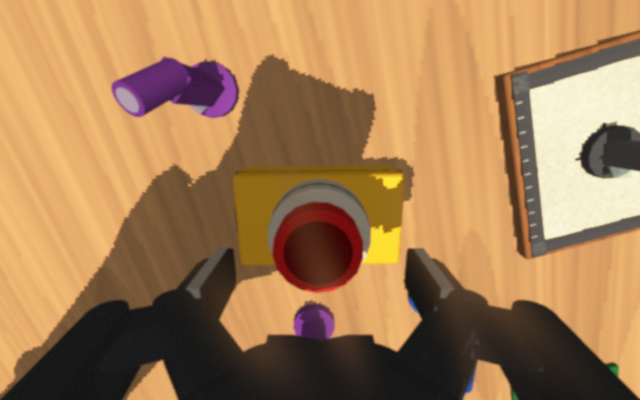

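```bash
python3 - <<'E'
from h import *
tl("filt",318.7,246.8,.078,None)
E
python3 -m inch '[0.006,-0.001,0,0,0,0,0,0,0,0,0,0,0,0,0,0,0,0,0,0,0,0,0,0,0,0,0,0.2,0,0,0,0,0,0,0.4,0,0,0,0,0,0,0.4,0,0,0,0,0,0,0.45,0,0,0,0,0,0,0.5]' 25
```

```text
filt world [0.4423 0.2661 0.078 ] tool [ 0.0651 -0.001  -0.0055]
time_s: 14.9
position: [0.4401, 0.2603, 0.1367]
orientation: [0.554, 0.439, -0.554, 0.439]
contact_force: [-0.2, 0.1, 4.3]
grip_width: 0.0469
```

```bash
python3 -m inch '[0,0,0,0,0,0,0.8,0,0,0,0,0,0,1,0,0,0,0,0,0,1,-0.002,0,0,0,0,0,1,-0.004,0,0,0,0,0,1,-0.006,0,0,0,0,0,1,-0.008,0,0,0,0,0,1,0,0,0,0,0,0,1]' 25
python3 - <<'E'
from h import *
o=bot.get_obs(); f=bot.grab_frame("wrist"); cv2.imwrite("pics/w12.png",f);print(o["position"],o["grip_width"],o["contact_force"])
E
```

```text
time_s: 15.7
position: [0.4405, 0.2607, 0.1575]
orientation: [0.555, 0.439, -0.554, 0.439]
contact_force: [-0.8, 0.4, -0.0]
grip_width: 0.0467
[0.44054371 0.26065014 0.1575415 ] 0.04665289566124101 [-0.83787109  0.37922592 -0.00149443]
```

View pics/w12.png

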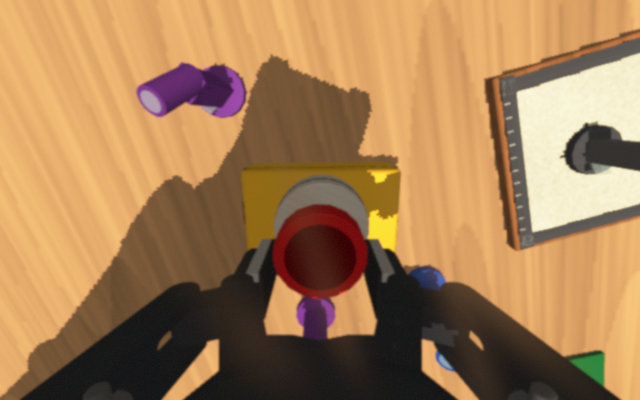

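```bash
python3 - <<'E'
from h import *
tl("filt in hand",320.5,251,.0788+.02)
E
python3 -m inch '[-0.02,0,0,0,0,0,1,-0.025,0,0,0,0,0,1,-0.03,0,0,0,0,0,1,-0.03,0,0,0,0,0,1,-0.025,0,0,0,0,0,1,-0.01,0,0,0,0,0,1,0,0.011,0.014,0,0,0,1,0,0.022,0.028,0,0,0,1]'
python3 -m inch '[0,0.022,0.028,0,0,0,1,0,0.022,0.028,0,0,0,1,0,0.022,0.028,0,0,0,1,0,0.022,0.028,0,0,0,1,0,0.022,0.028,0,0,0,1,0,0.022,0.028,0,0,0,1,0,0.011,0.016,0,0,0,1,0,0,0,0,0,0,1]'
```

```text
filt in hand world [0.4419 0.2669 0.0988] tool [ 0.0583 -0.0001 -0.0065]
time_s: 16.55
position: [0.4616, 0.2141, 0.2965]
orientation: [0.554, 0.441, -0.552, 0.44]
contact_force: [0.6, 0.2, -0.4]
grip_width: 0.047
time_s: 17.35
position: [0.5599, -0.0042, 0.2951]
orientation: [-0.555, -0.437, 0.557, -0.437]
contact_force: [-0.6, 0.9, -0.2]
grip_width: 0.0469
```

```bash
python3 -m inch '[0,-0.010,0.046,0,0,0,1,0,-0.010,0.046,0,0,0,1,0,-0.010,0.046,0,0,0,1,0,-0.010,0.046,0,0,0,1,0,-0.010,0.046,0,0,0,1,0.01,-0.010,0.046,0,0,0,1,0.02,-0.010,0.04,0,0,0,1,0.02,-0.007,0.028,0,0,0,1]'
python3 - <<'E'
from h import *
for i in range(2): bot.grab_frame("wrist")
o=bot.get_obs(); f=bot.grab_frame("wrist"); cv2.imwrite("pics/w13.png",f);print(o["position"],R.from_quat(o["orientation"]).as_matrix().round(4),o["joints"])
E
```

```text
time_s: 18.15
position: [0.4041, -0.3185, 0.2457]
orientation: [-0.555, -0.438, 0.555, -0.439]
contact_force: [0.2, 0.5, -0.1]
grip_width: 0.0467
[ 0.40146554 -0.31924575  0.24341502] [[-6.800e-03  9.718e-01 -2.357e-01]
 [ 2.400e-03 -2.357e-01 -9.718e-01]
 [-1.000e+00 -7.100e-03 -7.000e-04]] [ 0.78625653  0.42788564 -0.26520158  2.12215176  0.1907428   0.62053276
  0.14948043]
```

View pics/w13.png

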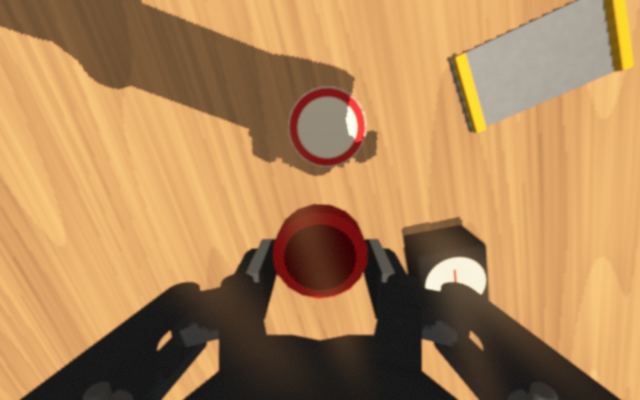

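Run:
```python
from h import *
f=cv2.imread("pics/w13.png"); H=cv2.cvtColor(f,cv2.COLOR_BGR2HSV); m=(((H[...,0]<8)|(H[...,0]>172))&(H[...,1]>110)).astype(np.uint8)
c=[k for k in cv2.findContours(m,cv2.RETR_EXTERNAL,cv2.CHAIN_APPROX_NONE)[0] if len(k)>60]
for k in c: e=cv2.fitEllipse(k); print(e)
tl("stand",327.3,126.5,.014);
```

```text
((320.05194091796875, 251.99090576171875), (89.89134216308594, 95.3538818359375), 79.81229400634766)
((326.7164306640625, 126.42204284667969), (75.16960144042969, 77.61944580078125), 5.037083625793457)
stand world [ 0.4235 -0.2607  0.014 ] tool [ 0.2306  0.0071 -0.0593]
```

```bash
python3 -m inch '[0.01,0.002,-0.005,0,0,0,1,0.015,0.003,-0.006,0,0,0,1,0.02,0.002,-0.006,0,0,0,1,0.02,0,-0.005,0,0,0,1,0.01,0,-0.004,0,0,0,1,0.005,0,-0.002,0,0,0,1,0,0,0,0,0,0,1,0,0,0,0,0,0,1]'
python3 - <<'E'
from h import *
o=bot.get_obs(); f=bot.grab_frame("wrist"); cv2.imwrite("pics/w14.png",f);print(o["position"],R.from_quat(o["orientation"]).as_matrix().round(4)) 
H=cv2.cvtColor(f,cv2.COLOR_BGR2HSV); m=(((H[...,0]<8)|(H[...,0]>172))&(H[...,1]>110)).astype(np.uint8)
for k in cv2.findContours(m,cv2.RETR_EXTERNAL,cv2.CHAIN_APPROX_NONE)[0]:
    if len(k)>60: e=cv2.fitEllipse(k); print(e)
E
```

```text
time_s: 19.1
position: [0.4195, -0.2915, 0.167]
orientation: [0.554, 0.439, -0.554, 0.44]
contact_force: [0.4, 1.0, -0.6]
grip_width: 0.0471
[ 0.41951266 -0.29150097  0.16695171] [[ 1.100e-03  9.735e-01 -2.288e-01]
 [-6.000e-04 -2.288e-01 -9.735e-01]
 [-1.000e+00  1.200e-03  3.000e-04]]
((315.9021911621094, 210.2252197265625), (98.4383316040039, 188.66700744628906), 174.26634216308594)
```

View pics/w14.png

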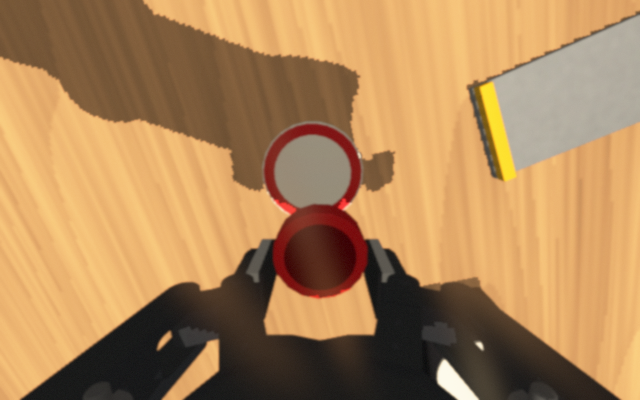

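Run:
```python
from h import *
o=bot.get_obs()
tl("L",264.2,171,.014);tl("R",362,171,.014);tl("T",313,121.7,.014)
# fit: project circle
for y,z in((-.005,-.034),(-.005,-.031),(-.005,-.037)):
  Rm=R.from_quat(o["orientation"]).as_matrix()
  x=o["position"][2]-.014
  print(y,z,[w2px("wrist",o["position"]+Rm@np.array([x,y+.04*np.sin(a),z+.04*np.cos(a)])).round(1).tolist() for a in(np.pi,np.pi/2,-np.pi/2)])
```

```text
L world [ 0.3832 -0.2543  0.014 ] tool [ 0.153  -0.0441 -0.0283]
R world [ 0.458  -0.2719  0.014 ] tool [ 0.1532  0.0327 -0.0283]
T world [ 0.4293 -0.2267  0.014 ] tool [ 0.1531 -0.0055 -0.0657]
-0.005 -0.034 [[313.6, 110.1], [365.2, 163.8], [262.7, 163.8]]
-0.005 -0.031 [[313.7, 114.3], [365.1, 167.6], [262.9, 167.6]]
-0.005 -0.037 [[313.6, 105.9], [365.4, 160.0], [262.5, 160.0]]
```

```bash
python3 -m inch '[0.01,-0.003,-0.008,0,0,0,1,0.01,-0.0026,-0.008,0,0,0,1,0.01,0,-0.005,0,0,0,1,0.01,0,0,0,0,0,1,0.01,0,0,0,0,0,1,0.005,0,0,0,0,0,1,0,0,0,0,0,0,1,0,0,0,0,0,0,1]'
python3 - <<'E'
from h import *
o=bot.get_obs(); f=bot.grab_frame("wrist"); cv2.imwrite("pics/w15.png",f);print(o["position"]) 
crop(f,240,160,160,150,4,"pics/c15.png")
Rm=R.from_quat(o["orientation"]).as_matrix()
for y,z in((0,-.0065),(0,-.003),(0,-.010)):
  x=o["position"][2]-.014
  print(y,z,[w2px("wrist",o["position"]+Rm@np.array([x,y+.0385*np.sin(a),z+.0385*np.cos(a)])).round(1).tolist() for a in(np.pi,np.pi/2,-np.pi/2)])
E
```

```text
time_s: 19.95
position: [0.4183, -0.2702, 0.1113]
orientation: [-0.554, -0.439, 0.555, -0.439]
contact_force: [0.1, 0.2, 0.3]
grip_width: 0.0468
[ 0.41825324 -0.27015587  0.11130457]
0 -0.0065 [[320.3, 160.7], [382.2, 222.4], [258.4, 222.5]]
0 -0.003 [[320.3, 166.6], [381.9, 227.6], [258.7, 227.7]]
0 -0.01 [[320.3, 154.7], [382.6, 217.1], [258.0, 217.1]]
```

View pics/c15.png

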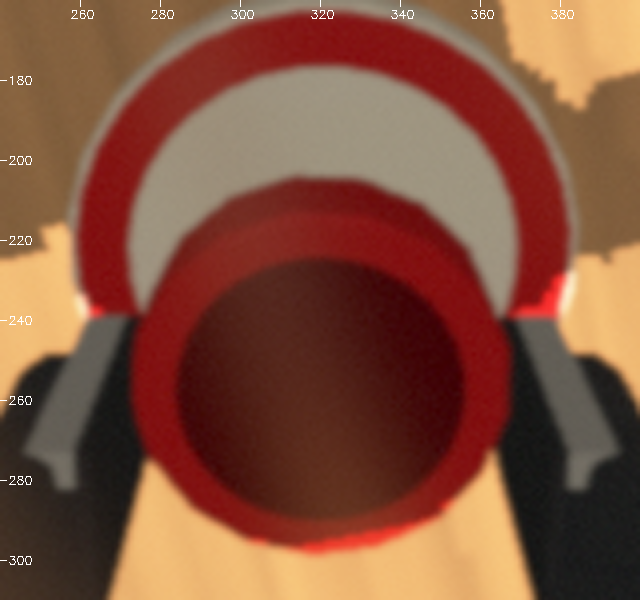

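Run:
```python
from h import *
o=bot.get_obs();Rm=R.from_quat(o["orientation"]).as_matrix()
for z in(-.002,-.004,-.006):
  for x in (.0587,.0747):
    print(z,x,[w2px("wrist",o["position"]+Rm@np.array([x,.024*np.sin(a),z+.024*np.cos(a)])).round(1).tolist() for a in(np.pi,np.pi/2,0)])
```

```text
-0.002 0.0587 [[320.7, 213.2], [369.0, 258.9], [320.7, 300.5]]
-0.002 0.0747 [[320.6, 203.2], [364.3, 244.9], [320.6, 283.2]]
-0.004 0.0587 [[320.7, 209.2], [369.2, 255.3], [320.7, 297.1]]
-0.004 0.0747 [[320.7, 199.6], [364.4, 241.6], [320.6, 280.1]]
-0.006 0.0587 [[320.7, 205.2], [369.4, 251.6], [320.7, 293.8]]
-0.006 0.0747 [[320.7, 195.9], [364.6, 238.2], [320.6, 277.0]]
```

```bash
python3 -m inch '[0.008,0,-0.0022,0,0,0,1,0.006,0.0004,0,0,0,0,1,0.004,0,0,0,0,0,1,0.001,0,0,0,0,0,1,0.001,0,0,0,0,0,1,0,0,0,0,0,0,1,0,0,0,0,0,0,1,0,0,0,0,0,0,1]'
python3 -m inch '[0.001,0,0,0,0,0,1,0,0,0,0,0,0,1,0.001,0,0,0,0,0,1,0,0,0,0,0,0,1,0,0,0,0,0,0,1,0,0,0,0,0,0,1,0,0,0,0,0,0,1,0,0,0,0,0,0,1]'
```

```text
time_s: 20.8
position: [0.4192, -0.2679, 0.0916]
orientation: [0.554, 0.439, -0.554, 0.439]
contact_force: [-0.4, -0.0, -0.2]
grip_width: 0.0468
time_s: 21.6
position: [0.4191, -0.2678, 0.0894]
orientation: [-0.554, -0.439, 0.554, -0.439]
contact_force: [0.5, 0.1, -0.4]
grip_width: 0.0472
```

```bash
python3 -m inch '[0.0005,0,0,0,0,0,1,0,0,0,0,0,0,1,0.0005,0,0,0,0,0,1,0,0,0,0,0,0,1,0.0005,0,0,0,0,0,1,0,0,0,0,0,0,1,0,0,0,0,0,0,1,0,0,0,0,0,0,1]'
python3 - <<'E'
from h import *
o=bot.get_obs(); f=bot.grab_frame("wrist"); cv2.imwrite("pics/w16.png",f);print(o["position"]) 
crop(f,240,160,160,150,4,"pics/c16.png")
E
```

```text
time_s: 22.4
position: [0.4191, -0.2678, 0.0887]
orientation: [-0.554, -0.439, 0.554, -0.439]
contact_force: [-0.8, 0.2, 9.6]
grip_width: 0.0468
[ 0.41908296 -0.26778318  0.0886729 ]
```

View pics/c16.png

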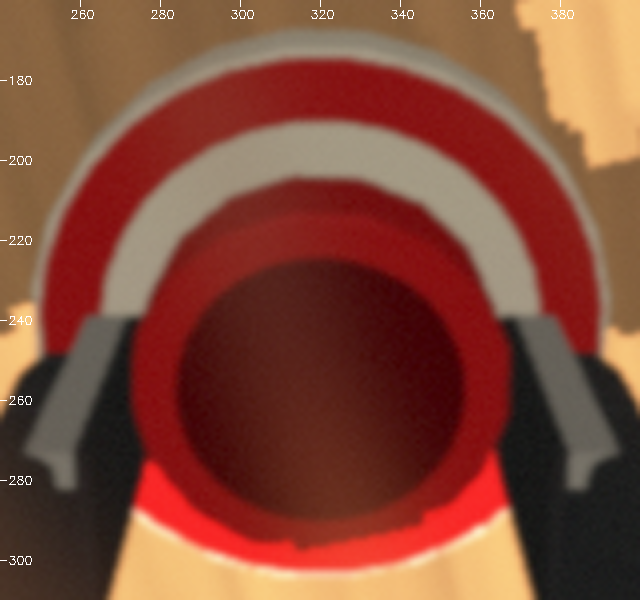

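Run:
```python
from h import *
o=bot.get_obs()
a=tl("T",320,174.5,.014);b=tl("B",320,302,.014);c=tl("f",320,204.5,.014);print((a+b)[2]/2,c[2]+.024)
tl("L",250,235,.014);tl("R",391.5,235,.014)
```

```text
T world [ 0.4283 -0.2275  0.014 ] tool [ 0.0747 -0.0003 -0.0414]
B world [ 0.4109 -0.3014  0.014 ] tool [ 0.0747 -0.0004  0.0346]
f world [ 0.4246 -0.2431  0.014 ] tool [ 0.0747 -0.0003 -0.0253]
-0.003414112740995158 -0.0013178990648864408
L world [ 0.3835 -0.2513  0.014 ] tool [ 0.0747 -0.0384 -0.0079]
R world [ 0.4585 -0.269   0.014 ] tool [ 0.0747  0.0386 -0.0079]
```

Within about 1–2 mm of centre, so I'm releasing.

```bash
python3 -m inch '[0,0,0,0,0,0,0.5,0,0,0,0,0,0,0.4,0,0,0,0,0,0,0.3,0,0,0,0,0,0,0.1,0,0,0,0,0,0,0,0,0,0,0,0,0,0,0,0,0,0,0,0,0,0,0,0,0,0,0,0]'
python3 -m inch '[-0.005,0,0,0,0,0,0,-0.015,0,0,0,0,0,0,-0.03,0,0,0,0,0,0,-0.04,0,0,0,0,0,0,-0.04,0,0,0,0,0,0,-0.04,0,0,0,0,0,0,-0.03,0,0,0,0,0,0,0,0,0,0,0,0,0]'
python3 - <<'E'
from h import *
bot.grab_frame("wrist")
o=bot.get_obs(); f=bot.grab_frame("wrist"); cv2.imwrite("pics/w17.png",f);print(o["position"]) 
crop(f,240,100,160,130,4,"pics/c17.png")
E
```

```text
time_s: 23.25
position: [0.4191, -0.2678, 0.0878]
orientation: [-0.554, -0.439, 0.554, -0.439]
contact_force: [-0.4, 0.6, 0.2]
grip_width: 0.0852
time_s: 24.05
position: [0.4211, -0.2688, 0.2924]
orientation: [0.556, 0.436, -0.553, 0.442]
contact_force: [1.1, 0.2, 0.8]
grip_width: 0.0856
[ 0.41988664 -0.2682939   0.29021424]
```

View pics/c17.png

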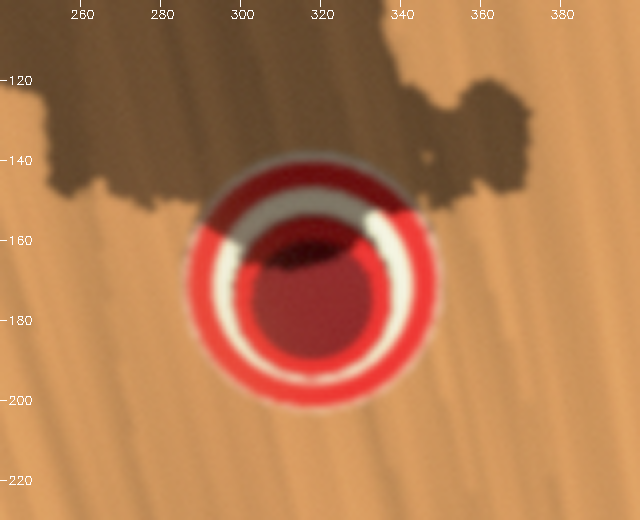

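View pics/w17.png

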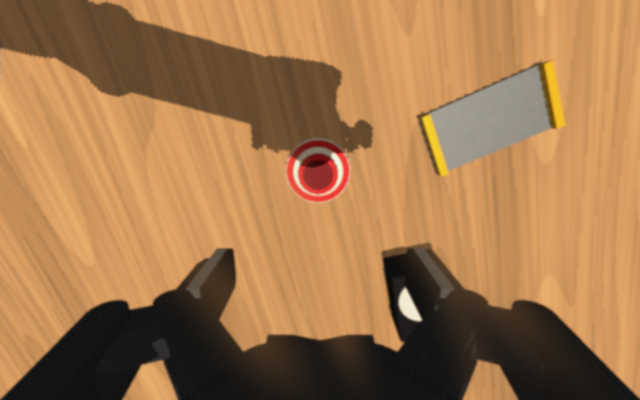

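The filter sits centred on the stand at (318,172). The cradle is in view too, so I'll measure it now.

Run:
```python
from h import *
f=cv2.imread("pics/w17.png"); crop(f,410,50,170,140,4,"pics/c18.png")
```

```text
(no output)
```

View pics/c18.png

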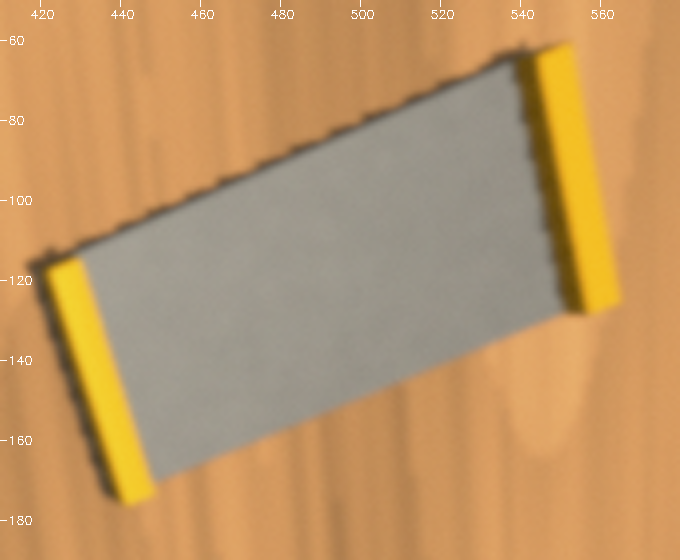

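Run:
```python
from h import *
o=bot.get_obs()
P=[px2w("wrist",u,v,.018,o) for u,v in((421.5,117.5),(441,176),(565,125.5),(552.5,60.5))]
Q=[px2w("wrist",u,v,.018,o) for u,v in((429.5,114.5),(448.5,173),(556,128),(543.5,64.5))]
P=np.array(P);Q=np.array(Q);print(P.round(4),P.mean(0),Q.mean(0))
d=(P[2]+P[3]-P[0]-P[1])/2;print(np.linalg.norm(d),np.degrees(np.arctan2(d[1],d[0])), np.linalg.norm(P[1]-P[0]),np.linalg.norm(P[2]-P[3]))
```

```text
[[ 0.547  -0.2288  0.018 ]
 [ 0.5609 -0.3018  0.018 ]
 [ 0.7063 -0.2755  0.018 ]
 [ 0.6928 -0.2023  0.018 ]] [ 0.62676537 -0.25208319  0.018     ] [ 0.62648031 -0.25196545  0.018     ]
0.14792889975081427 10.273629777486441 0.07430878397364427 0.07441184583753102
```

```bash
python3 -m inch '[0,0.0107,-0.042,0,0,0,0,0,0.0107,-0.042,0,0,0,0,0,0.0107,-0.042,0,0,0,0,0,0.0107,-0.042,0,0,0,0,0,0.0107,-0.042,0,0,0,0,0,0.0107,-0.042,0,0,0,0,0,0.0107,-0.042,0,0,0,0,0,-0.022,-0.028,0,0,0,0]'
python3 -m inch '[0,-0.024,-0.031,0,0,0,0,0,-0.024,-0.031,0,0,0,0,0,-0.024,-0.031,0,0,0,0,0,-0.024,-0.031,0,0,0,0,0,-0.024,-0.031,0,0,0,0,0,-0.020,-0.026,0,0,0,0,0,-0.014,-0.017,0,0,0,0,0,0,0,0,0,0,0]'
python3 - <<'E'
from h import *
for i in range(3):bot.grab_frame("wrist")
o=bot.get_obs(); f=bot.grab_frame("wrist"); cv2.imwrite("pics/w18.png",f);print(o["position"],R.from_quat(o["orientation"]).as_matrix().round(4)) 
crop(f,250,120,140,110,5,"pics/c19.png")
E
```

```text
time_s: 24.95
position: [0.5479, 0.0365, 0.2865]
orientation: [0.555, 0.439, -0.553, 0.439]
contact_force: [-0.4, 0.4, -0.2]
grip_width: 0.0853
time_s: 25.75
position: [0.4372, 0.2646, 0.2864]
orientation: [-0.552, -0.442, 0.554, -0.44]
contact_force: [0.4, -0.5, -0.6]
grip_width: 0.0854
[0.43983295 0.26009599 0.28660714] [[-0.0022  0.9732 -0.2301]
 [-0.0023 -0.2301 -0.9732]
 [-1.     -0.0016  0.0027]]
```

View pics/c19.png

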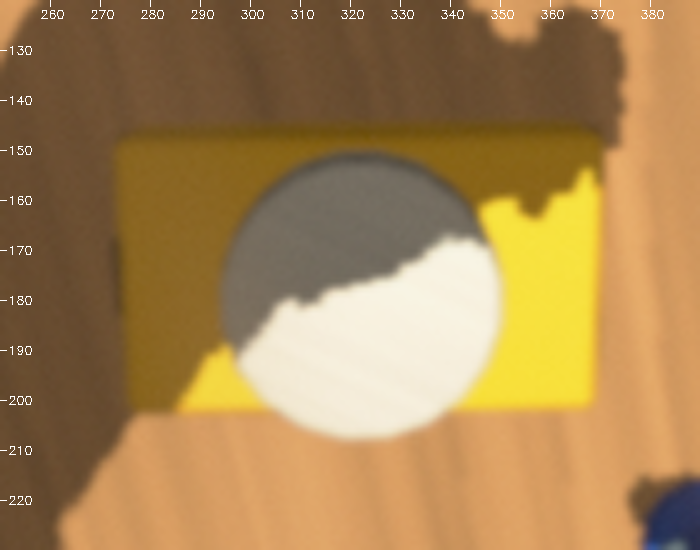

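Run:
```python
from h import *
a=tl("tinT",322.3,152,.062);b=tl("tinB",322.3,207.8,.062);c=tl("L",294.3,180,.062);d=tl("R",350.5,180,.062);print((a+b)/2,(c+d)/2,b-a,d-c)
q=[tl("b1",273,148,.036),tl("b2",370.2,147,.036),tl("b3",368.5,201,.036),tl("b4",276,202,.036)];print(np.mean(q,0))
```

```text
tinT world [0.4498 0.2922 0.062 ] tool [ 0.2248  0.0021 -0.0343]
tinB world [0.4361 0.234  0.062 ] tool [0.2249 0.0022 0.0255]
L world [0.4146 0.2706 0.062 ] tool [ 0.2249 -0.0272 -0.0052]
R world [0.4719 0.257  0.062 ] tool [ 0.2248  0.0317 -0.0052]
[ 0.2248477   0.0021479  -0.00441549] [ 0.22484584  0.002248   -0.00515324] [0.0001411  0.00012718 0.05980751] [-6.65437791e-05  5.88720678e-02  3.15421164e-06]
b1 world [0.3973 0.3059 0.036 ] tool [ 0.2508 -0.0521 -0.0355]
b2 world [0.5019 0.2821 0.036 ] tool [ 0.2507  0.0551 -0.0366]
b3 world [0.4886 0.2213 0.036 ] tool [0.2509 0.0562 0.0256]
b4 world [0.3835 0.2451 0.036 ] tool [ 0.251  -0.0516  0.0269]
[ 0.25084691  0.00190817 -0.00490187]
```

```bash
python3 -m inch '[0.03,0.002,-0.004,0,0,0,0,0.04,0,0,0,0,0,0,0.04,0,0,0,0,0,0,0.035,0,0,0,0,0,0,0.02,0,0,0,0,0,0,0.008,0,0,0,0,0,0,0,0,0,0,0,0,0,0,0,0,0,0,0,0]' 30
python3 - <<'E'
from h import *
bot.grab_frame("wrist")
o=bot.get_obs(); f=bot.grab_frame("wrist"); cv2.imwrite("pics/w19.png",f);print(o["position"])
E
```

```text
time_s: 26.75
position: [0.4436, 0.2647, 0.1155]
orientation: [0.555, 0.438, -0.554, 0.439]
contact_force: [0.6, 0.9, 0.1]
grip_width: 0.0852
[0.44367862 0.26496176 0.11592169]
```

View pics/w19.png

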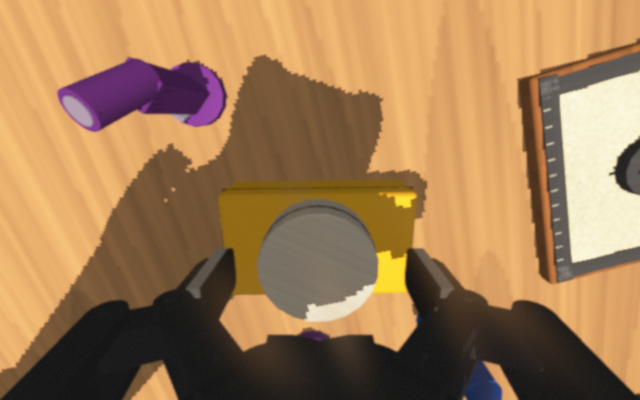

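```bash
python3 - <<'E'
from h import *
a=tl("T",318,205.5,.062);b=tl("B",318,320.5,.062);print((a+b)/2,b-a)
E
python3 -m inch '[0.006,-0.001,0,0,0,0,0,0,0,0,0,0,0,0,0,0,0,0,0,0,0.1,0,0,0,0,0,0,0.2,0,0,0,0,0,0,0.25,0,0,0,0,0,0,0.3,0,0,0,0,0,0,0.35,0,0,0,0,0,0,0.4]' 30
```

```text
T world [0.4498 0.2959 0.062 ] tool [ 0.0541 -0.0013 -0.0313]
B world [0.4354 0.2357 0.062 ] tool [ 0.054  -0.0014  0.0306]
[ 0.05405591 -0.00132222 -0.00035371] [-0.00010554 -0.0001304   0.06186882]
time_s: 27.65
position: [0.4421, 0.2652, 0.1093]
orientation: [0.555, 0.439, -0.554, 0.439]
contact_force: [-0.5, -0.6, 5.8]
grip_width: 0.0592
```

```bash
python3 -m inch '[0,0,0,0,0,0,0.8,0,0,0,0,0,0,1,-0.002,0,0,0,0,0,1,-0.006,0,0,0,0,0,1,-0.02,0,0,0,0,0,1,-0.03,0,0,0,0,0,1,-0.04,0,0,0,0,0,1,-0.04,0,0,0,0,0,1]' 30
python3 - <<'E'
from h import *
o=bot.get_obs(); f=bot.grab_frame("wrist"); cv2.imwrite("pics/w20.png",f);print(o["position"],o["grip_width"],o["contact_force"])
E
```

```text
time_s: 28.45
position: [0.4412, 0.2647, 0.248]
orientation: [-0.554, -0.439, 0.555, -0.439]
contact_force: [1.5, 0.0, -0.9]
grip_width: 0.0592
[0.44119669 0.26470123 0.24797132] 0.059189967440866124 [ 1.50398738  0.00431901 -0.92028295]
```

View pics/w20.png

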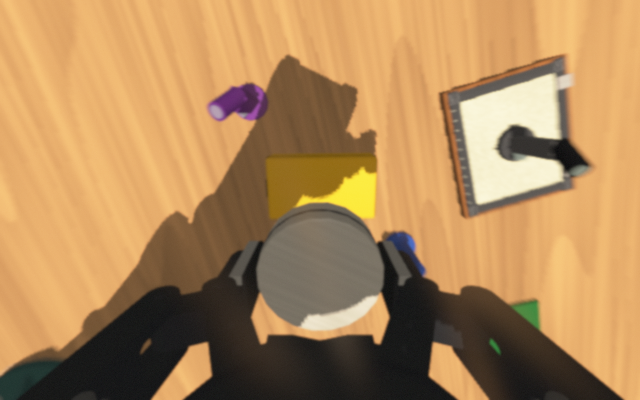

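```bash
python3 -m inch '[-0.01,0.030,0.034,0,0,0,1,0,0.030,0.034,0,0,0,1,0,0.030,0.034,0,0,0,1,0,0.030,0.034,0,0,0,1,0,0.030,0.034,0,0,0,1,0,0.030,0.034,0,0,0,1,0,0.030,0.034,0,0,0,1,0,0.027,0.034,0,0,0,1]'
python3 - <<'E'
from h import *
for i in range(3):bot.grab_frame("wrist")
o=bot.get_obs(); f=bot.grab_frame("wrist"); cv2.imwrite("pics/w21.png",f);print(o["position"],R.from_quat(o["orientation"]).as_matrix().round(4))
E
```

```text
time_s: 29.3
position: [0.6107, -0.0559, 0.2567]
orientation: [-0.554, -0.439, 0.554, -0.439]
contact_force: [0.4, 0.4, -0.4]
grip_width: 0.0589
[ 0.61072334 -0.05877426  0.25625457] [[-3.000e-04  9.715e-01 -2.369e-01]
 [-1.800e-03 -2.369e-01 -9.715e-01]
 [-1.000e+00  1.000e-04  1.900e-03]]
```

View pics/w21.png

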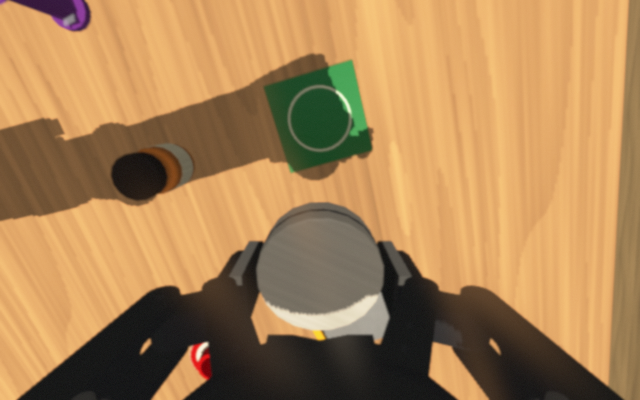

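Run:
```python
from h import *
a=tl("T",320.2,85.5,.005);b=tl("B",320.2,151,.005);print((a+b)/2,b-a)
tl("c",320.2,118.2,.005)
o=bot.get_obs();Rm=R.from_quat(o["orientation"]).as_matrix()
for z in(-.004,-.002,0,.002):
  for x in (.0473,.0733):
    print(z,x,[w2px("wrist",o["position"]+Rm@np.array([x,.03*np.sin(t),z+.03*np.cos(t)])).round(1).tolist() for t in(np.pi,np.pi/2,0)])
```

```text
T world [0.6329 0.0417 0.005 ] tool [ 0.2513 -0.     -0.1   ]
B world [ 0.6171 -0.0243  0.005 ] tool [ 0.2513 -0.     -0.0322]
[ 2.51278568e-01 -2.22835112e-05 -6.60592337e-02] [1.65960277e-05 2.99794282e-06 6.78135721e-02]
c world [0.6252 0.0098 0.005 ] tool [ 0.2513 -0.     -0.0672]
-0.004 0.0473 [[320.8, 204.3], [386.4, 266.9], [320.7, 322.0]]
-0.004 0.0733 [[320.7, 189.2], [375.8, 242.7], [320.6, 290.7]]
-0.002 0.0473 [[320.8, 208.7], [386.2, 270.8], [320.7, 325.5]]
-0.002 0.0733 [[320.7, 192.9], [375.6, 246.0], [320.6, 293.7]]
0 0.0473 [[320.8, 213.1], [385.9, 274.7], [320.7, 328.9]]
0 0.0733 [[320.7, 196.7], [375.4, 249.4], [320.6, 296.7]]
0.002 0.0473 [[320.8, 217.5], [385.6, 278.5], [320.7, 332.3]]
0.002 0.0733 [[320.7, 200.4], [375.2, 252.7], [320.6, 299.7]]
```

```bash
python3 -m inch '[0.01,0,-0.012,0,0,0,1,0.02,0,-0.015,0,0,0,1,0.025,0,-0.015,0,0,0,1,0.025,0,-0.012,0,0,0,1,0.025,0,-0.008,0,0,0,1,0.01,0,-0.003,0,0,0,1,0,0,0,0,0,0,1,0,0,0,0,0,0,1]'
python3 - <<'E'
from h import *
bot.grab_frame("wrist")
o=bot.get_obs(); f=bot.grab_frame("wrist"); cv2.imwrite("pics/w22.png",f);print(o["position"],R.from_quat(o["orientation"]).as_matrix().round(4)) 
crop(f,230,130,180,140,4,"pics/c22.png")
E
```

```text
time_s: 30.3
position: [0.6251, 0.0102, 0.1423]
orientation: [0.554, 0.439, -0.554, 0.439]
contact_force: [0.1, 0.0, -1.2]
grip_width: 0.0589
[0.62550739 0.00959142 0.14285717] [[ 1.500e-03  9.734e-01 -2.290e-01]
 [-0.000e+00 -2.290e-01 -9.734e-01]
 [-1.000e+00  1.400e-03 -3.000e-04]]
```

View pics/c22.png

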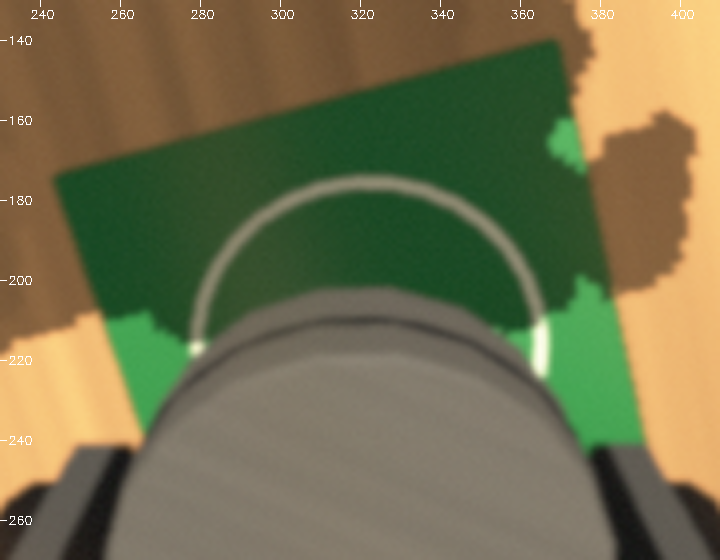

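Run:
```python
from h import *
a=tl("T",322.3,175.5,.005);print(a[2]+.034)
tl("L",279.3,214,.005);tl("R",365.3,214,.005)
```

```text
T world [0.6337 0.0358 0.005 ] tool [ 0.1381  0.0014 -0.0278]
0.0061978067551468445
L world [0.5949 0.0142 0.005 ] tool [ 0.1381 -0.0315  0.0022]
R world [ 0.659 -0.001  0.005] tool [0.1382 0.0344 0.0022]
```

```bash
python3 -m inch '[0.015,0.0014,0.004,0,0,0,1,0.015,0,0,0,0,0,1,0.015,0,0,0,0,0,1,0.01,0,0,0,0,0,1,0.004,0,0,0,0,0,1,0.002,0,0,0,0,0,1,0,0,0,0,0,0,1,0,0,0,0,0,0,1]'
python3 - <<'E'
from h import *
o=bot.get_obs(); f=bot.grab_frame("wrist"); cv2.imwrite("pics/w23.png",f);print(o["position"],o["contact_force"]) 
crop(f,230,130,180,140,4,"pics/c23.png")
E
```

```text
time_s: 31.2
position: [0.6259, 0.0053, 0.0813]
orientation: [0.555, 0.439, -0.554, 0.439]
contact_force: [0.0, 0.0, -0.8]
grip_width: 0.0593
[0.62592156 0.00530297 0.08129635] [ 0.02940613  0.03040236 -0.7631837 ]
```

View pics/c23.png

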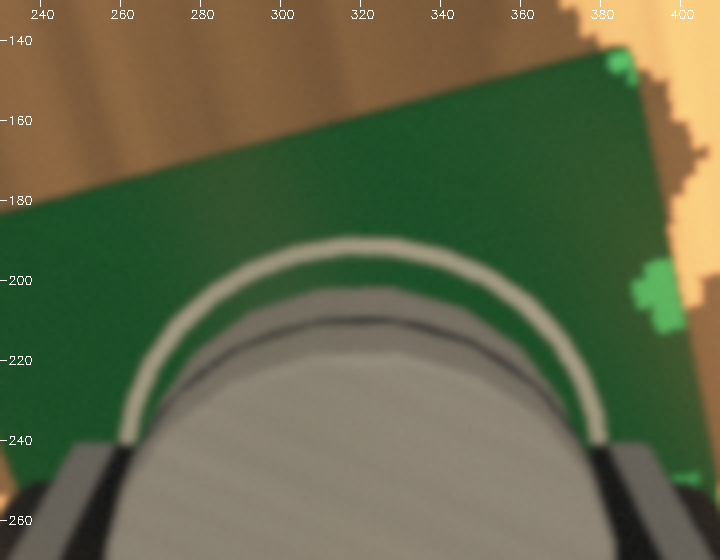

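```bash
python3 -m inch '[0.001,0,0,0,0,0,1,0,0,0,0,0,0,1,0.001,0,0,0,0,0,1,0,0,0,0,0,0,1,0.0005,0,0,0,0,0,1,0,0,0,0,0,0,1,0,0,0,0,0,0,1,0,0,0,0,0,0,1]'
python3 -m inch '[0.0005,0,0,0,0,0,1,0,0,0,0,0,0,1,0.0005,0,0,0,0,0,1,0,0,0,0,0,0,1,0,0,0,0,0,0,1,0,0,0,0,0,0,1,0,0,0,0,0,0,1,0,0,0,0,0,0,1]'
```

```text
time_s: 32.05
position: [0.6256, 0.0051, 0.0784]
orientation: [0.554, 0.439, -0.554, 0.439]
contact_force: [0.1, 0.5, -0.3]
grip_width: 0.0592
time_s: 32.85
position: [0.6255, 0.0052, 0.0783]
orientation: [-0.554, -0.439, 0.554, -0.439]
contact_force: [-2.1, -0.4, 8.3]
grip_width: 0.0588
```

Contact at 8 N. Releasing and lifting.

```bash
python3 -m inch '[0,0,0,0,0,0,0.35,0,0,0,0,0,0,0.3,0,0,0,0,0,0,0.2,0,0,0,0,0,0,0.1,0,0,0,0,0,0,0,0,0,0,0,0,0,0,0,0,0,0,0,0,0,0,0,0,0,0,0,0]'
python3 -m inch '[-0.005,0,0,0,0,0,0,-0.015,0,0,0,0,0,0,-0.03,0,0,0,0,0,0,-0.04,0,0,0,0,0,0,-0.04,0,0,0,0,0,0,-0.04,0,0,0,0,0,0,-0.03,0,0,0,0,0,0,0,0,0,0,0,0,0]'
python3 - <<'E'
from h import *
bot.grab_frame("wrist")
o=bot.get_obs(); f=bot.grab_frame("wrist"); cv2.imwrite("pics/w24.png",f);print(o["position"],o["joints"])
E
```

```text
time_s: 33.65
position: [0.6255, 0.0051, 0.0773]
orientation: [-0.554, -0.439, 0.554, -0.439]
contact_force: [0.9, 0.5, 0.2]
grip_width: 0.086
time_s: 34.45
position: [0.6282, 0.0057, 0.284]
orientation: [0.558, 0.437, -0.551, 0.441]
contact_force: [0.9, -0.4, -0.4]
grip_width: 0.0855
[0.62677172 0.00540026 0.2813108 ] [ 0.18290886  0.51414999 -0.37259199  1.8495629   0.2493021   0.81667653
 -0.54795126]
```

View pics/w24.png

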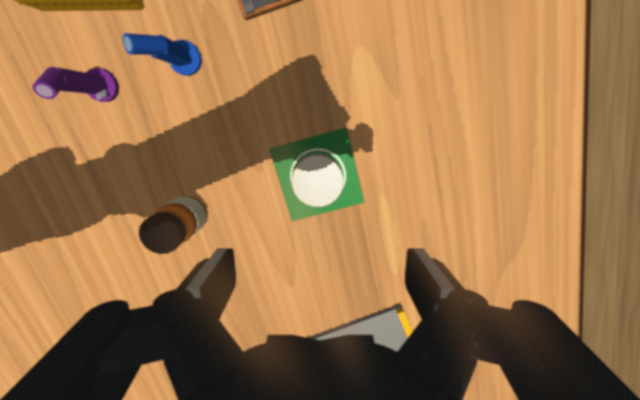

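```bash
python3 -m inch '[0,-0.030,-0.0263,0,0,0,0,0,-0.030,-0.0263,0,0,0,0,0,-0.030,-0.0263,0,0,0,0,0,-0.030,-0.0263,0,0,0,0,0,-0.030,-0.0263,0,0,0,0,0,-0.030,-0.0263,0,0,0,0,0,-0.030,-0.0263,0,0,0,0,0,-0.029,-0.0263,0,0,0,0]'
python3 -m inch '[0,0,0,8.2,0,0,0,0,0,0,8.2,0,0,0,0,0,0,8.2,0,0,0,0,0,0,8.2,0,0,0,0,0,0,8.2,0,0,0,0,0,0,8.2,0,0,0,0,0,0,8.2,0,0,0,0,0,0,8.2,0,0,0]'
python3 -m inch '[0,0,0,8.2,0,0,0,0,0,0,8.2,0,0,0,0,0,0,8,0,0,0,0,0,0,0,0,0,0,0,0,0,0,0,0,0,0,0,0,0,0,0,0,0,0,0,0,0,0,0,0,0,0,0,0,0,0]'
python3 - <<'E'
from h import *
bot.grab_frame("wrist")
o=bot.get_obs(); f=bot.grab_frame("wrist"); cv2.imwrite("pics/w25.png",f);print(o["position"],o["joints"],R.from_quat(o["orientation"]).as_matrix().round(4))
E
```

```text
time_s: 35.35
position: [0.4391, 0.2651, 0.2762]
orientation: [-0.553, -0.439, 0.555, -0.439]
contact_force: [0.7, 0.3, 0.2]
grip_width: 0.0857
time_s: 36.15
position: [0.4402, 0.264, 0.2761]
orientation: [-0.703, -0.066, 0.705, -0.067]
contact_force: [-0.1, -0.1, 0.8]
grip_width: 0.0854
time_s: 36.95
position: [0.4412, 0.2646, 0.2773]
orientation: [-0.702, 0.081, 0.702, 0.081]
contact_force: [1.1, 0.9, 0.3]
grip_width: 0.0854
[0.44116791 0.26460442 0.27734376] [-0.61713364  0.36602494 -0.01428206  2.10285493  0.00804239  0.67293522
 -2.43860083] [[-2.000e-04 -2.290e-01 -9.734e-01]
 [-0.000e+00 -9.734e-01  2.290e-01]
 [-1.000e+00  1.000e-04  2.000e-04]]
```

View pics/w25.png

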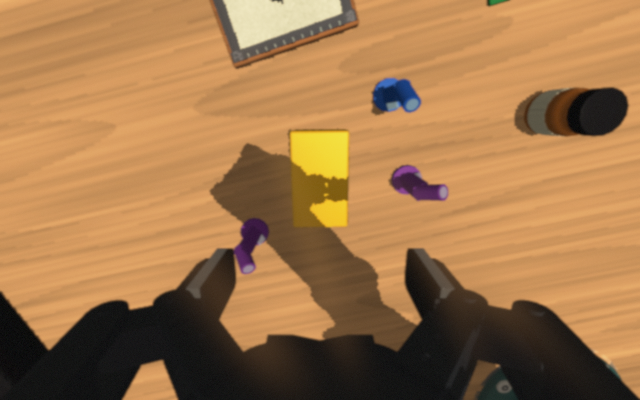

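Run:
```python
from h import *
f=cv2.imread("pics/w25.png"); crop(f,220,110,240,170,3,"pics/c25.png")
tl("pL foot",255,232,.008);tl("pL tip",247,268,.083);tl("pR foot",404,180,.008);tl("pR tip",440,192,.083)
q=[tl("b",290.5,131,.036),tl("b",348.7,131,.036),tl("b",347.5,226.5,.036),tl("b",293,226,.036)];print(np.mean(q,0))
```

```text
pL foot world [0.3902 0.3603 0.008 ] tool [ 0.2694 -0.0814  0.0716]
pL tip world [0.3803 0.3549 0.083 ] tool [ 0.1944 -0.0739  0.08  ]
pR foot world [0.4138 0.1657 0.008 ] tool [0.2694 0.1026 0.004 ]
pR tip world [0.4158 0.1521 0.083 ] tool [ 0.1944  0.1154 -0.001 ]
b world [0.5017 0.281  0.036 ] tool [ 0.2414 -0.0298 -0.0551]
b world [0.4876 0.2213 0.036 ] tool [ 0.2414  0.0316 -0.0551]
b world [0.3821 0.2444 0.036 ] tool [0.2414 0.0332 0.0529]
b world [0.3972 0.3058 0.036 ] tool [ 0.2414 -0.03    0.0523]
[ 0.24141427  0.00126616 -0.00126151]
```

View pics/c25.png

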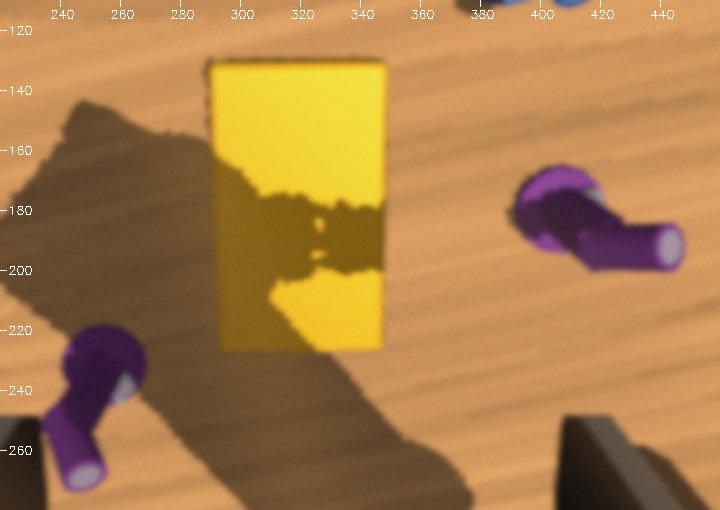

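```bash
python3 -m inch '[0.03,0.0013,-0.0013,0,0,0,0,0.04,0,0,0,0,0,0,0.04,0,0,0,0,0,0,0.03,0,0,0,0,0,0,0.02,0,0,0,0,0,0,0.01,0,0,0,0,0,0,0,0,0,0,0,0,0,0,0,0,0,0,0,0]' 40
python3 - <<'E'
from h import *
bot.grab_frame("wrist")
o=bot.get_obs(); f=bot.grab_frame("wrist"); cv2.imwrite("pics/w26.png",f);print(o["position"],o["contact_force"])
E
```

```text
time_s: 37.85
position: [0.4426, 0.2634, 0.108]
orientation: [0.703, -0.081, -0.702, -0.082]
contact_force: [1.0, 0.2, 0.2]
grip_width: 0.0854
[0.44276691 0.26353927 0.1083607 ] [-0.44538203 -0.70870324 -0.21848309]
```

View pics/w26.png

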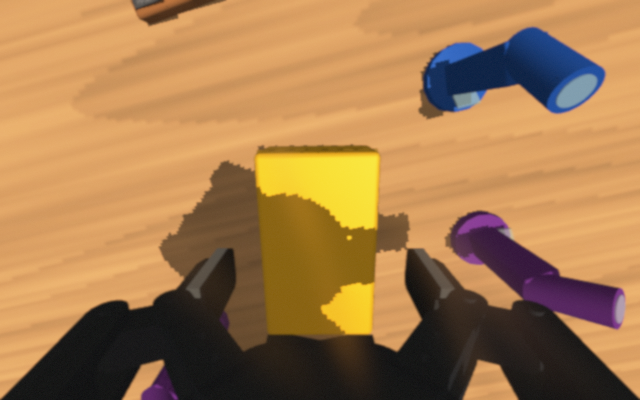

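```bash
python3 -m inch '[0.012,-0.0005,0,0,0,0,0,0.012,0,0,0,0,0,0,0.006,0,0,0,0,0,0,0.003,0,0,0,0,0,0,0,0,0,0,0,0,0,0,0,0,0,0,0,0.1,0,0,0,0,0,0,0.2,0,0,0,0,0,0,0.25]' 40
python3 -m inch '[0,0,0,0,0,0,0.3,0,0,0,0,0,0,0.5,0,0,0,0,0,0,0.8,0,0,0,0,0,0,1,0,0,0,0,0,0,1,0,0,0,0,0,0,1,-0.002,0,0,0,0,0,1,-0.004,0,0,0,0,0,1]' 40
```

```text
time_s: 38.75
position: [0.4426, 0.2643, 0.0748]
orientation: [0.703, -0.081, -0.702, -0.082]
contact_force: [0.0, 1.4, -0.1]
grip_width: 0.064
time_s: 39.55
position: [0.4416, 0.263, 0.0801]
orientation: [-0.702, 0.082, 0.703, 0.081]
contact_force: [-0.2, 0.2, -2.7]
grip_width: 0.0639
```

```bash
python3 -m inch '[-0.01,0,0,0,0,0,1,-0.02,0,0,0,0,0,1,-0.03,0,0,0,0,0,1,-0.04,0,0,0,0,0,1,-0.04,0,0,0,0,0,1,-0.03,0,0,0,0,0,1,-0.01,0,0,0,0,0,1,0,0,0,0,0,0,1]' 50
python3 - <<'E'
from h import *
bot.grab_frame("wrist")
o=bot.get_obs(); f=bot.grab_frame("wrist"); cv2.imwrite("pics/w27.png",f);print(o["position"],o["contact_force"],o["grip_width"])
Rm=R.from_quat(o["orientation"]).as_matrix(); d=np.array([.53,-.268,o["position"][2]])-o["position"];print((Rm.T@d).round(4))
E
```

```text
time_s: 40.35
position: [0.4425, 0.2636, 0.2617]
orientation: [0.703, -0.081, -0.702, -0.082]
contact_force: [0.1, -0.0, -3.4]
grip_width: 0.0635
[0.44174098 0.26325199 0.26017667] [ 0.23807734  0.1721688  -3.83874204] 0.062818218168159
[ 1.000e-04  4.968e-01 -2.078e-01]
```

View pics/w27.png

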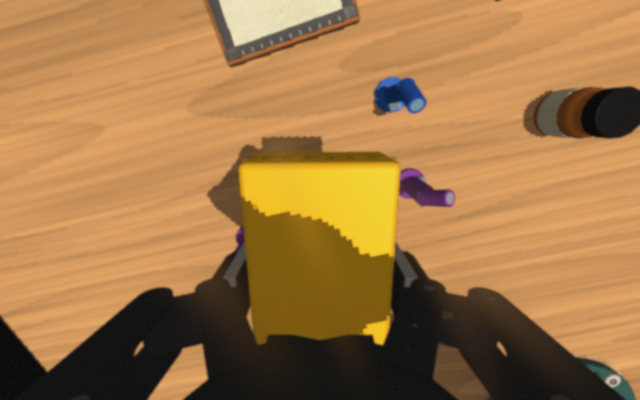

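```bash
python3 -m inch '[0,0.030,-0.0125,0,0,0,1,0,0.0414,-0.0173,0,0,0,1,0,0.0414,-0.0173,0,0,0,1,0,0.0414,-0.0173,0,0,0,1,0,0.0414,-0.0173,0,0,0,1,0,0.0414,-0.0173,0,0,0,1,0,0.0414,-0.0173,0,0,0,1,0,0.0414,-0.0173,0,0,0,1]'
python3 -m inch '[0,0.0414,-0.0173,0,0,0,1,0,0.0414,-0.0173,0,0,0,1,0,0.0414,-0.0173,0,0,0,1,0,0.034,-0.014,0,0,0,1,0,0.02,-0.008,0,0,0,1,0,0,0,-8,0,0,1,0,0,0,-8,0,0,1,0,0,0,-7.5,0,0,1]'
python3 - <<'E'
from h import *
for i in range(3): bot.grab_frame("wrist")
o=bot.get_obs(); f=bot.grab_frame("wrist"); cv2.imwrite("pics/w28.png",f);print(o["position"],o["contact_force"],o["grip_width"],R.from_quat(o["orientation"]).as_matrix().round(4))
E
```

```text
time_s: 41.25
position: [0.4977, -0.0799, 0.2581]
orientation: [-0.701, 0.082, 0.704, 0.081]
contact_force: [1.5, -0.3, -2.6]
grip_width: 0.063
time_s: 42.05
position: [0.5286, -0.2684, 0.2572]
orientation: [-0.702, -0.066, 0.706, -0.064]
contact_force: [-0.3, 0.1, -3.2]
grip_width: 0.0632
[ 0.52884433 -0.2683584   0.25798141] [ 0.86185945 -0.25699894 -2.40852572] 0.06309781254981484 [[-0.0041  0.1751 -0.9845]
 [ 0.0022 -0.9845 -0.1752]
 [-1.     -0.0029  0.0036]]
```

View pics/w28.png

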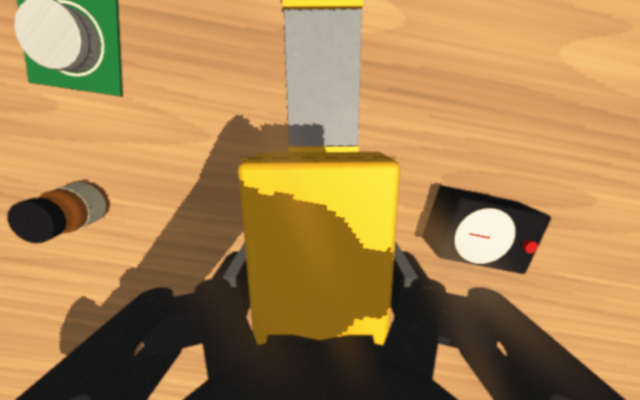

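Run:
```python
from h import *
f=cv2.imread("pics/w28.png"); crop(f,260,0,130,190,3,"pics/c28.png")
o=bot.get_obs();Rm=R.from_quat(o["orientation"]).as_matrix()
d=np.array([.6268,-.252,.0828])-o["position"];print("pred",(Rm.T@d).round(4), np.degrees(np.arctan2(-Rm[1,2],-Rm[0,2])))
for n,u,v,z in(("L1",284.5,14,.008),("L2",289.5,138,.008),("R1",361.5,14,.008),("R2",358.3,138,.008),("far",323,7,.018),("near",323,147,.018)): tl(n,u,v,z)
```

```text
pred [ 0.1753  0.0014 -0.0996] 10.078309418642323
L1 world [ 0.6851 -0.2061  0.008 ] tool [ 0.25   -0.0335 -0.1653]
L2 world [ 0.5686 -0.228   0.008 ] tool [ 0.2504 -0.0322 -0.0467]
R1 world [ 0.6981 -0.2799  0.008 ] tool [ 0.2498  0.0415 -0.1652]
R2 world [ 0.5818 -0.302   0.008 ] tool [ 0.2502  0.0429 -0.0467]
far world [ 0.6944 -0.2424  0.018 ] tool [ 0.2399  0.0039 -0.168 ]
near world [ 0.5665 -0.2655  0.018 ] tool [ 0.2403  0.0043 -0.0381]
```

View pics/c28.png

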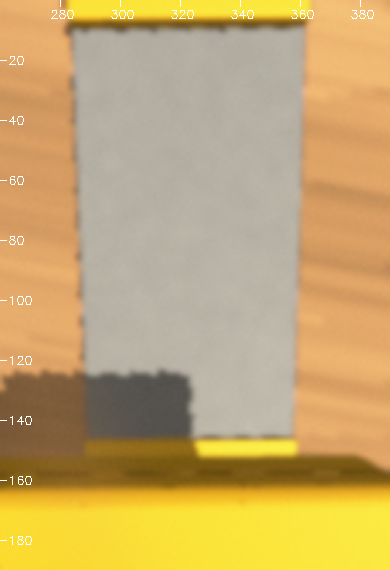

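```bash
python3 -m inch '[0.01,0.0015,-0.015,-0.3,0,0,1,0.01,0.0015,-0.025,0,0,0,1,0.015,0,-0.025,0,0,0,1,0.02,0,-0.02,0,0,0,1,0.03,0,-0.01,0,0,0,1,0.025,0,-0.003,0,0,0,1,0.015,0,0,0,0,0,1,0,0,0,0,0,0,1]'
python3 - <<'E'
from h import *
for i in range(2): bot.grab_frame("wrist")
o=bot.get_obs(); f=bot.grab_frame("wrist"); cv2.imwrite("pics/w29.png",f);print(o["position"],o["contact_force"],o["grip_width"],R.from_quat(o["orientation"]).as_matrix().round(4))
crop(f,220,60,200,200,3,"pics/c29.png")
E
```

```text
time_s: 43.05
position: [0.6255, -0.2527, 0.132]
orientation: [-0.702, -0.066, 0.706, -0.064]
contact_force: [-1.2, -0.1, -2.7]
grip_width: 0.0631
[ 0.62702961 -0.2539413   0.13527891] [-0.05795898  0.27651355 -2.93359137] 0.06292544375412079 [[-3.000e-04  1.824e-01 -9.832e-01]
 [-3.000e-04 -9.832e-01 -1.824e-01]
 [-1.000e+00  3.000e-04  3.000e-04]]
```

View pics/c29.png

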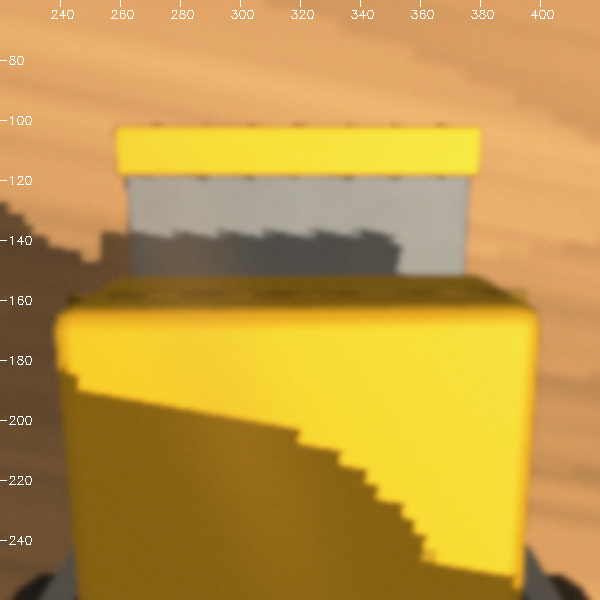

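Run:
```python
from h import *
tl("stop in L",259,118,.018);tl("stop in R",380,118,.018);tl("stop out",320,102.5,.018)
tl("box bot",320,151.7,.0605);tl("box top",320,163.5,.0965);tl("boxL",239.5,166,.0965);tl("boxR",398.5,166,.0965);tl("botL",252,160,.0605);tl("botR",390,160,.0605)
```

```text
stop in L world [ 0.6888 -0.2049  0.018 ] tool [ 0.1183 -0.0374 -0.0691]
stop in R world [ 0.7027 -0.2799  0.018 ] tool [ 0.1184  0.0388 -0.0691]
stop out world [ 0.7049 -0.241   0.018 ] tool [ 0.1183  0.001  -0.0784]
box bot world [ 0.6801 -0.2455  0.0605] tool [ 0.0758  0.001  -0.0532]
box top world [ 0.68   -0.2455  0.0965] tool [ 0.0398  0.001  -0.0531]
boxL world [ 0.6734 -0.2152  0.0965] tool [ 0.0398 -0.03   -0.0522]
boxR world [ 0.6845 -0.2754  0.0965] tool [ 0.0398  0.0312 -0.0521]
botL world [ 0.6697 -0.2123  0.0605] tool [ 0.0757 -0.0335 -0.049 ]
botR world [ 0.6825 -0.2813  0.0605] tool [ 0.0758  0.0366 -0.049 ]
```

```bash
python3 -m inch '[0.01,0,-0.002,0,0,0,1,0.01,0,-0.002,0,0,0,1,0.01,0,0,0,0,0,1,0.005,0,0,0,0,0,1,0.002,0,0,0,0,0,1,0,0,0,0,0,0,1,0,0,0,0,0,0,1,0,0,0,0,0,0,1]'
python3 - <<'E'
from h import *
o=bot.get_obs(); f=bot.grab_frame("wrist"); cv2.imwrite("pics/w30.png",f);print(o["position"],o["contact_force"])
crop(f,220,60,200,200,3,"pics/c30.png")
E
```

```text
time_s: 44.0
position: [0.6311, -0.2532, 0.0988]
orientation: [0.704, 0.065, -0.704, 0.065]
contact_force: [0.3, -0.4, -3.2]
grip_width: 0.0633
[ 0.63112416 -0.25317379  0.09883382] [ 0.25144122 -0.36811388 -3.1635456 ]
```

View pics/c30.png

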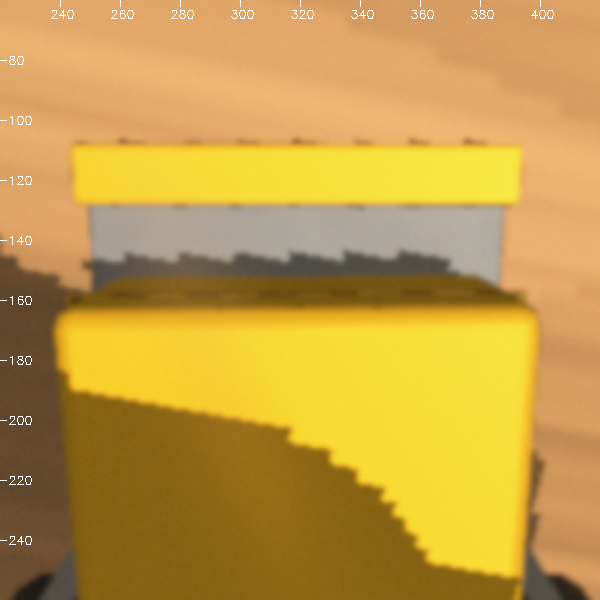

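Run:
```python
from h import *
tl("stop in L",246,128,.018);tl("stop in R",393,128,.018);tl("stop out",320,109,.018)
tl("box bot",320,151.7,.0240);tl("box top",320,163.5,.06)
bot.grab_frame("top"); t=bot.grab_frame("top"); s=bot.grab_frame("scene")
crop(t,340,100,120,110,5,"pics/t30.png"); crop(s,190,130,150,140,4,"pics/s30.png")
```

```text
stop in L world [ 0.688  -0.2053  0.018 ] tool [ 0.0809 -0.0367 -0.0646]
stop in R world [ 0.7016 -0.279   0.018 ] tool [ 0.0809  0.0382 -0.0646]
stop out world [ 0.7039 -0.2407  0.018 ] tool [ 0.0809  0.001  -0.0738]
box bot world [ 0.6838 -0.2444  0.024 ] tool [ 0.0749  0.001  -0.0533]
box top world [ 0.6837 -0.2444  0.06  ] tool [ 0.0389  0.001  -0.0533]
```

View pics/s30.png

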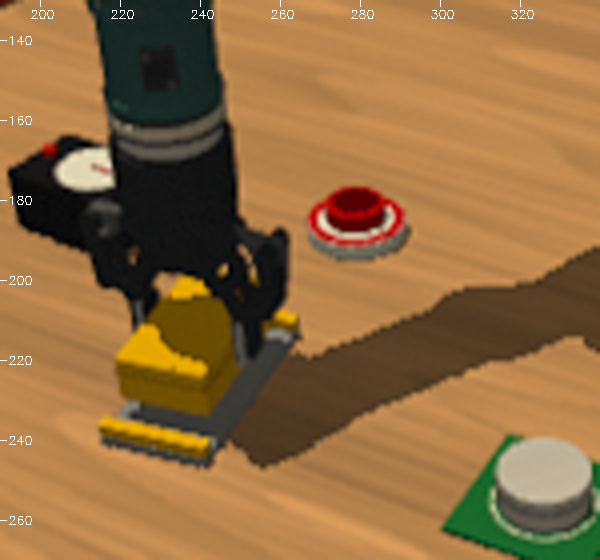

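View pics/t30.png

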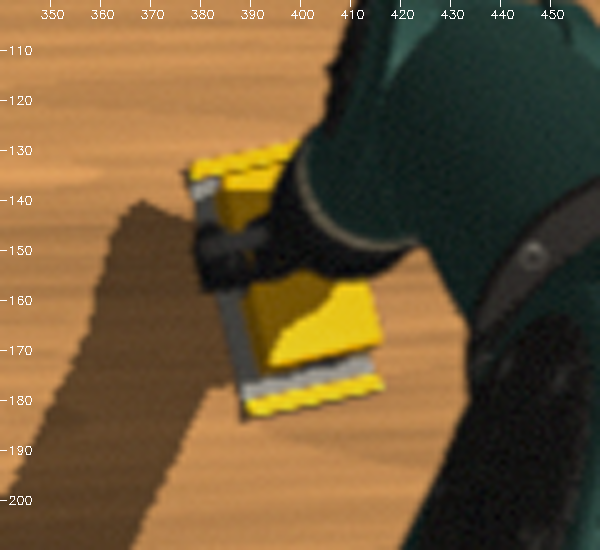

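```bash
python3 -m inch '[0.006,0,-0.001,0,0,0,1,0.005,0,0,0,0,0,1,0.002,0,0,0,0,0,1,0.001,0,0,0,0,0,1,0,0,0,0,0,0,1,0.001,0,0,0,0,0,1,0,0,0,0,0,0,1,0,0,0,0,0,0,1]'
python3 -m inch '[0.0005,0,0,0,0,0,1,0,0,0,0,0,0,1,0.0005,0,0,0,0,0,1,0,0,0,0,0,0,1,0,0,0,0,0,0,1,0,0,0,0,0,0,1,0,0,0,0,0,0,1,0,0,0,0,0,0,1]'
```

```text
time_s: 45.0
position: [0.6318, -0.2529, 0.0835]
orientation: [0.704, 0.065, -0.704, 0.065]
contact_force: [0.9, -0.1, -2.8]
grip_width: 0.0632
time_s: 45.8
position: [0.6319, -0.2529, 0.0832]
orientation: [0.704, 0.065, -0.704, 0.065]
contact_force: [-2.3, 0.1, 5.7]
grip_width: 0.0636
```

```bash
python3 -m inch '[0,0,0,0,0,0,0.25,0,0,0,0,0,0,0.2,0,0,0,0,0,0,0.15,0,0,0,0,0,0,0.1,0,0,0,0,0,0,0,0,0,0,0,0,0,0,0,0,0,0,0,0,0,0,0,0,0,0,0,0]'
python3 - <<'E'
from h import *
o=bot.get_obs(); f=bot.grab_frame("wrist"); cv2.imwrite("pics/w31.png",f);print(o["position"],o["contact_force"],o["grip_width"])
E
python3 -m inch '[-0.005,0,0,0,0,0,0,-0.015,0,0,0,0,0,0,-0.03,0,0,0,0,0,0,-0.04,0,0,0,0,0,0,-0.04,0,0,0,0,0,0,-0.04,0,0,0,0,0,0,-0.03,0,0,0,0,0,0,0,0,0,0,0,0,0]'
python3 - <<'E'
from h import *
bot.grab_frame("wrist")
f=bot.grab_frame("wrist"); cv2.imwrite("pics/w32.png",f)
E
```

```text
time_s: 46.6
position: [0.6318, -0.2529, 0.0824]
orientation: [0.704, 0.065, -0.704, 0.065]
contact_force: [-0.1, 0.2, -0.1]
grip_width: 0.0854
[ 0.63183724 -0.25285217  0.08238257] [-0.10574301  0.19036693 -0.12194905] 0.08537621934496245
time_s: 47.45
position: [0.6345, -0.2538, 0.2897]
orientation: [0.708, 0.063, -0.7, 0.067]
contact_force: [1.3, -0.8, 0.9]
grip_width: 0.0854
```

View pics/w32.png

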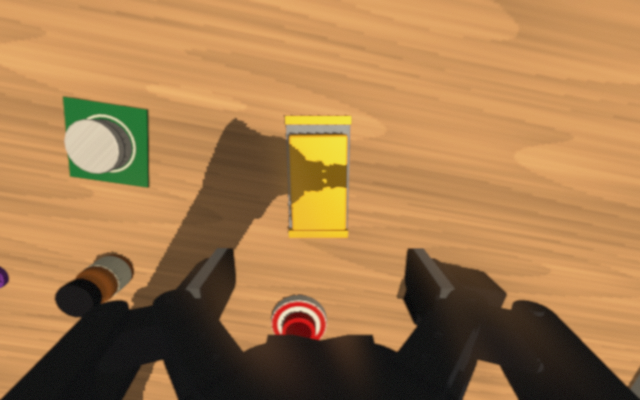

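Run:
```python
from h import *
f=cv2.imread("pics/w32.png"); crop(f,260,100,120,150,4,"pics/c32.png")
t=bot.grab_frame("top"); crop(t,360,110,80,90,6,"pics/t32.png")
```

```text
(no output)
```

View pics/c32.png

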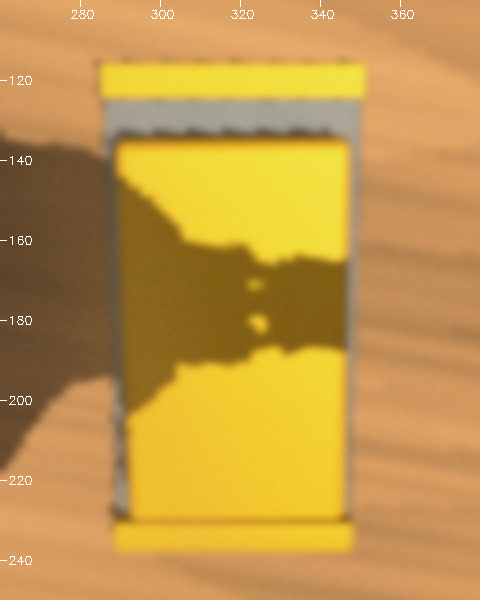

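View pics/t32.png

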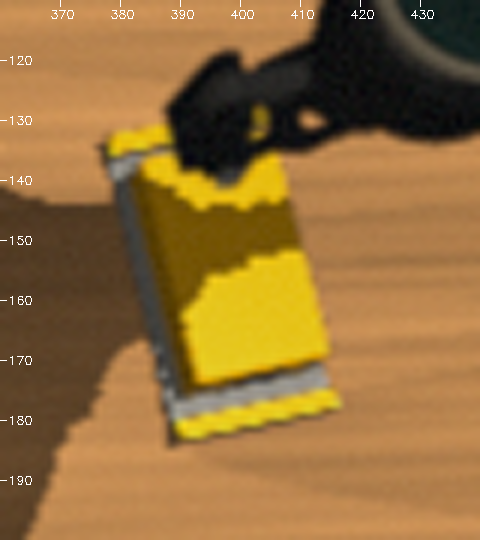

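Run:
```python
from h import *
a=tl("fo",325.5,116,.018);b=tl("no",319,238,.018);c=tl("bf",319,135.3,.044);d=tl("bn",319,230,.044)
print((a+b)[2]/2,(c+d)[2]/2,(b-a)[2],(d-c)[2])
l=tl("sl",284.7,125,.018);r=tl("sr",351,125,.018);e=tl("bl",289.5,136,.044);g=tl("br",347.3,136,.044);print((l+r)[1]/2,(e+g)[1]/2)
l=tl("sl",288.5,238,.018);r=tl("sr",348,238,.018);e=tl("bl",292.5,229,.044);g=tl("br",346,229,.044);print((l+r)[1]/2,(e+g)[1]/2)
```

```text
fo world [ 0.7011 -0.2471  0.018 ] tool [ 0.2647  0.0072 -0.0697]
no world [ 0.5543 -0.2668  0.018 ] tool [ 2.648e-01 -2.000e-04  7.820e-02]
bf world [ 0.6807 -0.2435  0.044 ] tool [ 0.2387  0.     -0.0504]
bn world [ 0.5755 -0.263   0.044 ] tool [ 2.388e-01 -1.000e-04  5.660e-02]
0.004241231562311987 0.003107279186278851 0.14795935703132154 0.1069868779276008
sl world [ 0.6831 -0.2037  0.018 ] tool [ 0.2647 -0.0387 -0.06  ]
sr world [ 0.6968 -0.2772  0.018 ] tool [ 0.2647  0.036  -0.06  ]
bl world [ 0.6744 -0.2132  0.044 ] tool [ 0.2387 -0.031  -0.0497]
br world [ 0.6855 -0.2729  0.044 ] tool [ 0.2387  0.0298 -0.0497]
-0.0013367291338808249 -0.0006039477793251292
sl world [ 0.5472 -0.229   0.018 ] tool [ 0.2648 -0.0387  0.0782]
sr world [ 0.5609 -0.3028  0.018 ] tool [0.2648 0.0364 0.0782]
bl world [ 0.5712 -0.2327  0.044 ] tool [ 0.2388 -0.0307  0.0554]
br world [ 0.5824 -0.2934  0.044 ] tool [0.2388 0.0311 0.0554]
-0.001144917963871516 0.00019546281797784906
```

```bash
python3 -m inch '[-0.03,0,0,0,0,0,0,-0.03,0.02,0,0,0,0,0,-0.02,0.04,0,0,0,0,0,0,0.045,0,0,0,0,0,0,0.045,0,0,0,0,0,0,0.045,0,0,0,0,0,0,0.02,0,0,0,0,0,0,0,0,0,0,0,0]'
python3 - <<'E'
from h import *
for i in range(3): t=bot.grab_frame("top")
s=bot.grab_frame("scene"); crop(t,160,110,350,150,2,"pics/tf.png"); crop(s,180,150,330,180,2,"pics/sf.png")
E
```

```text
time_s: 48.4
position: [0.6687, -0.4692, 0.3589]
orientation: [-0.703, -0.063, 0.706, -0.063]
contact_force: [-0.2, 0.3, -0.6]
grip_width: 0.0851
```

View pics/tf.png

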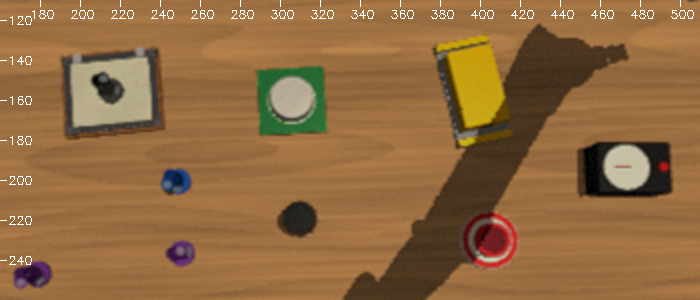

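View pics/sf.png

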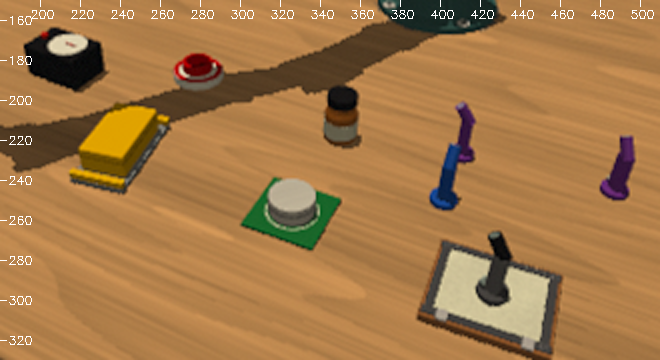

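All four pieces are in place, and the jar (309,219), timer (473,194) and decoys are where they started. Handing in.

Run:
```python
from bench import bot
print(bot.sign_off())
```

```text
the job is handed in; nothing more can be done
None
```

I took the pile apart in the order you gave, set all four pieces in their places and handed the job in at about 49 s. Nothing was dropped, the highest force I read was about 10 N, and the arm was clear of everything at hand-in.

| Piece | Where it is | Last check |
|---|---|---|
| Magnifier | Upright on the easel cross | Cross tips show evenly round the foot |
| Red filter | Flat on the stand | About 1–2 mm off centre |
| Film tin | Flat on the mat | Inside the white circle, with an even gap as far as the pictures show |
| Slide box | Flat and lengthwise between the cradle's end stops | About 1 mm off centre |

In the last top and scene pictures, the jar, the timer and the blue and purple look-alikes were where they started.

**Disagreement:** the fixed cameras and the wrist camera differed by up to about 5–9 mm on some absolute positions. I therefore placed each piece by comparing it with its target in the same wrist picture. I did not recheck the magnifier up close after moving on; the final overview pictures show it still standing on the cross.

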